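# Fetch a medicine carton from a blocked pull-out drawer

### The job

Three jars stand in front of the pull-out organiser and block its drawer: with the drawer still shut, stand all three on the wooden chopping board, then pull the drawer well out and lay the orange-edged carton flat in the middle of the blue tray. Leave the red and the blue carton in the drawer, push the drawer fully home, and put each jar back upright exactly where it stood, without ever tipping one over.

Things in the scene. Friction and masses are not known exactly. Their poses are not given: they have to be found in the camera images.
- drawer (a joint): Drawer travel in m: 0 = fully home, 0.14 = right out at its stop; about 1 N of friction, stays where left. It is a bamboo drawer in a fixed wire frame 298 wide, 175 deep, 88 high, topped by a grid of wires (cartons show through but cannot pass). Inner floor 264 wide, 155 deep, 19 above the counter; side and back walls to 55, front to 64 above the counter.
- drawer_pull (a point): Centre of the drawer's black block pull, 26 (x) x 24 (y) x 26 high, 50 above the counter, moving with the drawer; pinch it across y from above. x points straight into the organiser (the drawer opens along -x), y left, z up. Behind this point along x: drawer front face 27, its inside 37, inside of the back wall 192; with the drawer home, the wire frame begins 37 behind.
- spice_jar: Dark spice jar with black cap, 41 diameter x 105 high, 0.11 kg. Origin at the centre of its underside, z up. Starts upright; the three jars stand in a row along the drawer's front, 80 to 110 in front of the pull, about 85 apart, in any order.
- white_bottle: White plastic bottle with white cap and green-white label, 54 diameter x 101 high (body up to 85, cap 48 diameter above), 0.11 kg. Origin at the centre of its underside, z up. Starts upright in the row in front of the drawer.
- purple_jar: Short purple jar with purple lid, 59 diameter x 66 high, lid 57 wide from 49 up, 0.08 kg. Origin at the centre of its underside, z up. Starts upright in the row in front of the drawer.
- orange_carton: White carton with orange edges, 42 (x) x 70 (y) x 45 high, 0.05 kg, the one to fetch. Origin at the centre of its underside. Starts in the drawer, long side along the drawer's travel; the three cartons lie side by side about 75 apart, in any order, centres about 75 behind the inside of the front.
- red_carton: Flat white carton with red edges, 52 (x) x 78 (y) x 19 high, 0.03 kg. Origin at the centre of its underside. Stays in the drawer.
- blue_carton: Flat white carton with blue edges, 36 (x) x 66 (y) x 16 high, 0.03 kg. Origin at the centre of its underside. Stays in the drawer.
- chopping_board: Plain wooden chopping board, fixed, 230 (x) x 150 (y) x 16 thick; to the left or right of the work. Origin at the centre of its underside; the top is 16 above the counter. Room for three jars in a row along its x axis, 75 apart.
- serving_tray: Small blue tray, fixed, 200 (x) x 150 (y), rim 18 high, walls and floor 5 thick, low loop handles at both x ends (to 112 from the middle, 24 high); on the other side of the work than the board. Origin at the centre of its underside; the inner floor is 5 above the counter.
Things that resemble listed ones, but are neither listed nor needed, are in the scene too. Leave any yellow look-alike of the white_bottle alone.

How it is judged:
On the way, in this order (a step that is already met when the one before it is completed fails the run):
1. all three jars stand released on the chopping board while the drawer is still shut (x of spice_jar in the frame of chopping_board between -0.115 and 0.115 m and y of spice_jar in the frame of chopping_board between -0.075 and 0.075 m and z of spice_jar in the frame of chopping_board between 0.01 and 0.022 m and angle between each of spice_jar, white_bottle, purple_jar's own z axis and vertical below 0.12 rad and contact force between each of spice_jar, white_bottle, purple_jar and the fingers below 0.05 N and x of white_bottle in the frame of chopping_board between -0.115 and 0.115 m and y of white_bottle in the frame of chopping_board between -0.075 and 0.075 m and z of white_bottle in the frame of chopping_board between 0.01 and 0.022 m and x of purple_jar in the frame of chopping_board between -0.115 and 0.115 m and y of purple_jar in the frame of chopping_board between -0.075 and 0.075 m and z of purple_jar in the frame of chopping_board between 0.01 and 0.022 m and value of joint drawer below 0.012 m), for 0.2 s.
2. the drawer is pulled out at least 110 mm (value of joint drawer above 0.11 m), for 0.2 s.
3. the orange carton lies released in the middle of the blue tray (horizontal distance between orange_carton and serving_tray below 0.015 m and angle between orange_carton's own z axis and vertical below 0.1 rad and z of orange_carton in the frame of serving_tray between 0 and 0.011 m and contact force between orange_carton and the fingers below 0.05 N), for 0.2 s.
At the end, for the whole second after the job is handed in: The orange carton lies flat on the tray within 15 mm of its middle, the red and blue cartons are still inside the drawer, the drawer is home to within 6 mm, each jar stands upright within 15 mm of where it stood at the start, and all is at rest (all of step 3 and x of red_carton in the frame of drawer_pull between 0.037 and 0.192 m and y of red_carton in the frame of drawer_pull between -0.132 and 0.132 m and z of red_carton in the frame of drawer_pull between -0.04 and -0.015 m and x of blue_carton in the frame of drawer_pull between 0.037 and 0.192 m and y of blue_carton in the frame of drawer_pull between -0.132 and 0.132 m and z of blue_carton in the frame of drawer_pull between -0.04 and -0.015 m and value of joint drawer below 0.006 m and distance of each of spice_jar, white_bottle, purple_jar from where it was at the start of the episode below 0.015 m and angle between each of spice_jar, white_bottle, purple_jar's own z axis and vertical below 0.1 rad and linear speed of each of spice_jar, white_bottle, purple_jar, orange_carton below 0.02 m/s); the robot touches nothing.
It fails at once if a jar is tipped by more than about 45 degrees (angle between any of spice_jar, white_bottle, purple_jar's own z axis and vertical above 0.8 rad).
It also fails if it takes over 149 s, if anything falls off the work surface, if the arm or the gripper's body presses on something with over 40 N, if the wrist force passes 120 N, or if a joint passes its speed limit or range.

### The arm

A 6-joint arm with a two-finger parallel gripper is mounted at the origin on a cart in front of the work surface, level with it; the furniture and walls round the work are solid. World frame = base frame: x ahead of the robot, y to its left, z up, the work surface at z = 0. Lengths are in m, angles in rad, forces in N, time in s.
With the tool pointing down it reaches from about 0.25 to 0.725 m from the base axis. Payload 4 kg.
Tool frame: the origin (TCP) lies at the very end of the fingers, on their centre line; the grasp point (between the pads) lies 19 mm behind it; z points along the fingers, y is the line along which they close (so a half turn about z gives the same grasp; the last joint's range is limited). The gripper opens to 85 mm and grips with 20 to 120 N. Pads are 22 mm wide; open, the fingers measure 114 mm over their backs; the gripper's body (76 mm by 85 mm) begins 54 mm behind the grasp point. The pads swing forward as they close: fully open they stand 13 mm farther back than shut.
Start: joints at [-1.35, 0.241, 0.005, 1.335, 0, 1.571], TCP at [0.11, -0.488, 0.231] pointing down, gripper open.
Joint ranges: [-2.72, 2.72], [-1.05, 1.87], [-1.09, 1.28], [-1.99, 2.15], [-1.42, 1.44], [-3.14, 3.14]. Speed limits (rad/s): [2.79, 2.79, 3.14, 3.14, 3.14, 3.14].

### API

Orientations are given as a unit quaternion [x, y, z, w].
In Python, from workcell import telemetry, vision, workorder gives the robot as it stands.
- The arm moves only by the shell command python3 -m inch 'ROWS'. ROWS is JSON, a list of rows, each a list of 3 entries, a list of its own where there are three numbers: the turn, a rotation vector about the tool's x, y, z scaled (see below), then the shift along the tool's x, y, z scaled (see below), then the closure, from -1 (fully open) to 1 (shut). A call has 1 to 10 rows; each row shifts and turns the commanded pose from where the row before left it, along the tool's axes as they then stand; what a row does not reach is not made up. The controller multiplies each number of a shift by 0.3 m and each number of a turn by 360 degrees. A row lasts 1/12 s, in which the tool goes at most 41.7 mm and 7.16 degrees, less where a joint would pass 70% of its speed; a pose out of reach is approached as far as the arm can. A call with a number of a shift or a turn outside -1 to 1 is refused whole. A call with a gripper value outside its range is refused whole. The fingers move at their own pace and stop on an object; the grip force is fixed at half the most. Time passes only in rows, so rows that do not move let the fingers close. It gives the time, the measured TCP pose, the force, the opening and the grip force at its end, in the units of the state.
- telemetry.get_obs(): the state, without advancing time (a new reading comes with each control period).
- vision.camera(name): name is "scene" or "top" or "wrist"; returns a dict with "img" (480x640x3 uint8, red, green, blue), "fov_y" (degrees; the focal length in pixels is half the picture's height over the tangent of half this angle, whatever the lens; pixels are square), "cx", "cy" (the principal point, pixels), "pose" (4x4, takes a point from camera to world coordinates). Camera axes: x right, y up, looking along -z (the intrinsics and any distortion apply to the point x, -y, -z); pixel columns grow to the right and rows downward; lengths in m; the calibration is good to about 2 mm. The wrist camera is an equidistant fisheye: a pixel r from the principal point sees the ray r / f radians off the axis. A picture is of the moment at which its call begins. There is no depth.
- workorder.job_done(): hands the job in; it is judged then, once.
The state is a dict: "clock": time; "joint_pos": joint angles; "joint_vel": joint speeds; "tau": joint torques, N m; "eef_pos": TCP position; "tool_rot": TCP orientation; "ft_force": force on the tool from outside, world axes, zero at the start; "ft_torque": the same for the moment, N m; "grip_width": finger opening in m; "grasp_force": force on a finger pad.
Only numpy, scipy, OpenCV 4.12 (cv2) and the standard library are available. Lean on these libraries where they do the work, as an engineer would, in place of code of your own. Each camera call takes 0.05 s, during which the arm holds its last target. There are 200 camera calls.

## Working session

There is one attempt and no reset: what is moved stays moved. The work goes in short steps, Python scripts to look and compute and a shell command to move; the robot and the scene stay as the last step left them, time stands still between calls to the robot, and variables do not carry over. Pictures are saved under pics/ and viewed, at most 14 in all, crops included, and the job is handed in when it is done.

```bash
mkdir -p pics; ls
cat > h.py <<'E'
import numpy as np,cv2
from workcell import telemetry,vision,workorder
def shot(n,f):
    c=vision.camera(n); cv2.imwrite('pics/'+f,c['img'][:,:,::-1]); np.savez('pics/'+f[:-4]+'.npz',**c); return c
def load(f): return np.load('pics/'+f+'.npz')
def ray(c,u,v,z):
    H=c['img'].shape[0]; f=H/2/np.tan(np.radians(float(c['fov_y']))/2)
    d=np.array([(u-c['cx'])/f,-(v-c['cy'])/f,-1.]); P=c['pose']; d=P[:3,:3]@d; o=P[:3,3]
    return o+d*(z-o[2])/d[2]
def proj(c,p):
    P=c['pose'];q=P[:3,:3].T@(np.array(p)-P[:3,3]);f=c['img'].shape[0]/2/np.tan(np.radians(float(c['fov_y']))/2)
    return float(c['cx'])+f*q[0]/-q[2],float(c['cy'])-f*q[1]/-q[2]
E
python3 - <<'E'
from h import *
for n in('top','scene'):
    c=shot(n,n+'0.png');print(n,c['fov_y'],c['cx'],c['cy'],c['pose'].round(4).tolist(),[k for k in c])
o=telemetry.get_obs();print(o)
E
```

```text
pics
top 56.57186483346977 321.70133739329475 241.3216605144674 [[-0.0205, 0.9916, -0.1281, 0.4359], [-0.9993, -0.0162, 0.0346, 0.0179], [0.0322, 0.1287, 0.9912, 0.9138], [0.0, 0.0, 0.0, 1.0]] ['img', 'fov_y', 'cx', 'cy', 'pose']
scene 51.69152431951812 319.80882514784383 240.81509231104357 [[-0.8536, 0.29, -0.4327, 0.0246], [-0.5208, -0.4605, 0.7188, 0.8674], [0.0092, 0.8389, 0.5441, 0.7299], [0.0, 0.0, 0.0, 1.0]] ['img', 'fov_y', 'cx', 'cy', 'pose']
{'clock': 0.1, 'joint_pos': array([-1.35001658e+00,  2.41359434e-01,  3.88759997e-03,  1.33520311e+00,
        2.45155391e-05,  1.57080512e+00]), 'joint_vel': array([ 0.00076447, -0.0012541 ,  0.003272  , -0.00052241, -0.00016759,
        0.00050079]), 'tau': array([ 5.56918421e-04, -3.73137474e+01,  2.53010255e+01,  1.08551697e-02,
        4.14365741e-05, -4.50364780e-06]), 'eef_pos': array([ 0.10938137, -0.48732209,  0.23050203]), 'tool_rot': array([ 9.93913270e-01,  1.10161379e-01, -9.13004771e-05, -9.34939672e-04]), 'ft_force': array([-0.05808603, -0.74207211,  0.59845054]), 'ft_torque': array([-0.01128487, -0.03892411, -0.0134664 ]), 'grasp_force': 0.0, 'grip_width': 0.08540333385743613}
```

View pics/top0.png

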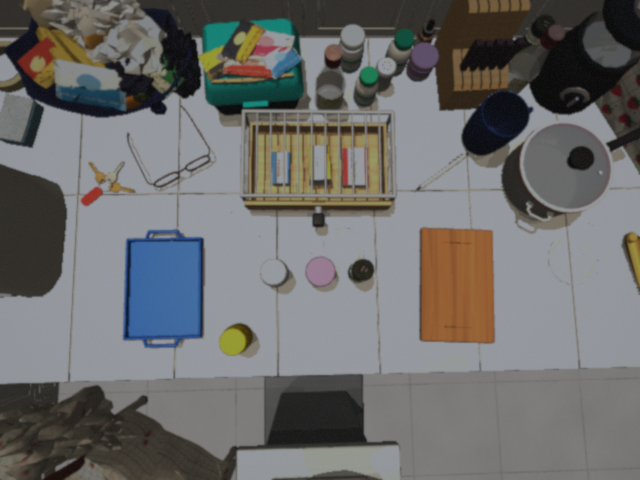

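View pics/scene0.png

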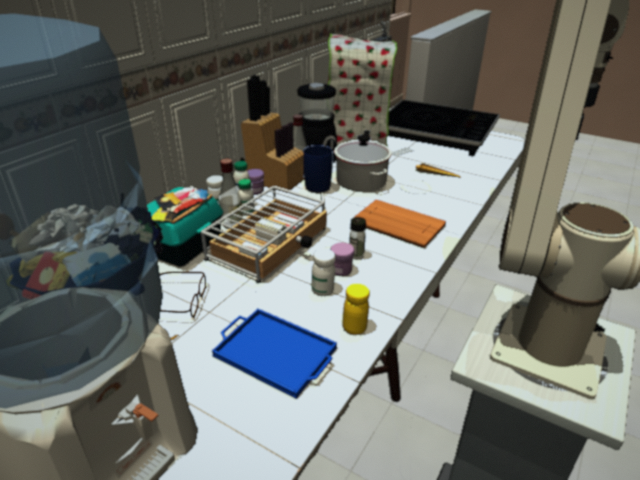

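The top view shows the white bottle at (273,272), the purple jar at (320,271) and the spice jar at (361,270). The pull is at (319,217), the board at (457,285), the tray at (164,288) and the yellow decoy at (236,340). The cartons, left to right, are blue, orange and red.

```bash
cat > m.py <<'E'
from h import *
c=load('top0');im=c['img'];hsv=cv2.cvtColor(im,cv2.COLOR_RGB2HSV);
def blob(m,box,lab,z,show=1):
    x0,y0,x1,y1=box;mm=np.zeros(m.shape,np.uint8);mm[y0:y1,x0:x1]=m[y0:y1,x0:x1]
    n,l,s,ce=cv2.connectedComponentsWithStats(mm);k=1+np.argmax(s[1:,4])
    cs,_=cv2.findContours((l==k).astype(np.uint8),cv2.RETR_EXTERNAL,cv2.CHAIN_APPROX_NONE)
    P=np.array([ray(c,u,v,z)[:2] for u,v in max(cs,key=len)[:,0]])
    r=cv2.minAreaRect((P*1000).astype(np.float32)); ci=cv2.minEnclosingCircle((P*1000).astype(np.float32))
    print(lab,s[k].tolist(),ce[k].round(1),'rect',np.round(r[0],1),np.round(r[1],1),round(r[2],1),'circ',np.round(ci[0],1),round(ci[1],1),'cen',(ray(c,*ce[k],z)*1000).round(1))
H,S,V=[hsv[...,i].astype(int) for i in range(3)]
blob((H>100)&(H<125)&(S>150),(100,225,220,350),'tray',.018)
blob((H<20)&(S>120),(405,215,510,355),'board',.016)
blob((H>130)&(H<175)&(S>40),(295,245,342,295),'purple',.066)
blob((V<75),(300,200,335,232),'pull',.063)
blob((V<70),(340,250,385,295),'spice',.105)
print(im[268:278,255:292:2].mean(2).astype(int).tolist()[::4])
cv2.imwrite('pics/crop.png',cv2.resize(im[240:300,250:390,::-1],None,fx=5.5,fy=5.5,interpolation=cv2.INTER_CUBIC))
cv2.imwrite('pics/crop2.png',cv2.resize(im[100:235,235:405,::-1],None,fx=4.4,fy=4.4,interpolation=cv2.INTER_CUBIC))
E
python3 m.py
```

```text
tray [124, 231, 78, 116, 6256] [157.8 290.2] rect [464.9 301.8] [226.8 148.3] 0.3 circ [465.3 303. ] 120.7 cen [459.5 312.4  18. ]
board [421, 228, 73, 114, 8019] [456.4 285.4] rect [ 459.9 -285.5] [146.1 225.8] 87.2 circ [ 460.2 -284.1] 132.2 cen [ 457.4 -284.5   16. ]
purple [306, 257, 29, 29, 635] [320.2 271.4] rect [487.7  -7.3] [52.4 52.5] 44.0 circ [488.  -8.] 27.4 cen [487.7  -7.7  66. ]
pull [312, 206, 23, 21, 215] [320.8 216.2] rect [598.9 -12.6] [29.1 53.9] 55.5 circ [596.3 -16.4] 27.8 cen [595. -11.  63.]
spice [349, 260, 25, 22, 401] [361.2 270.7] rect [485.7 -80.8] [44.  38.2] 89.0 circ [485.8 -79.9] 23.4 cen [485.4 -81.1 105. ]
[[154, 155, 150, 146, 155, 155, 155, 154, 154, 154, 153, 155, 154, 155, 153, 115, 90, 146, 153], [154, 156, 151, 149, 154, 155, 154, 154, 154, 154, 155, 153, 154, 154, 154, 131, 69, 79, 111], [154, 154, 150, 142, 153, 155, 155, 155, 152, 155, 153, 155, 153, 155, 150, 102, 55, 80, 92]]
```

View pics/crop.png

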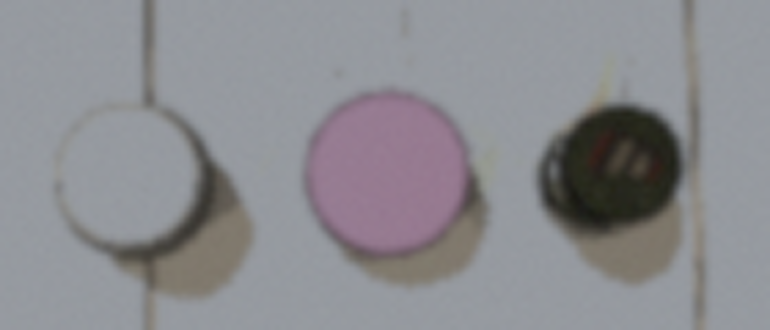

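View pics/crop2.png

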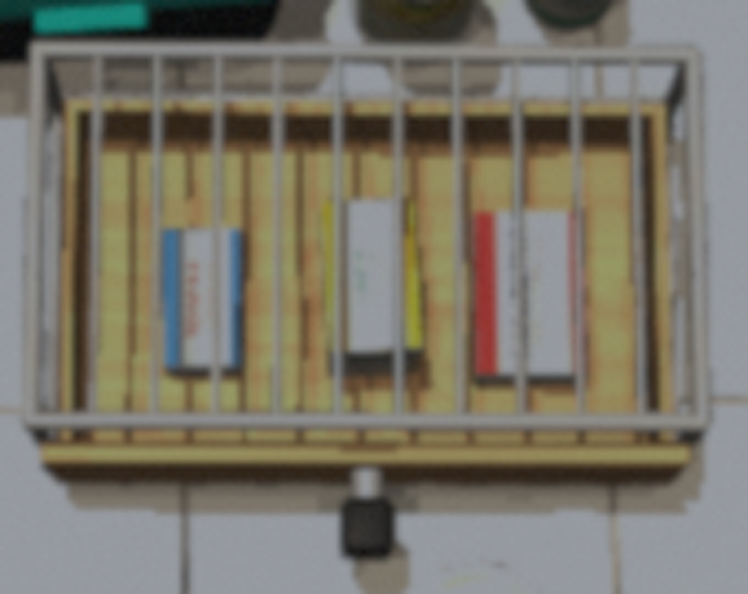

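White cap centre at crop (130,178), purple lid (386,173), spice cap (622,163). In crop2 the pull is at (367,528) and the drawer's front lip runs from (42,455) to (690,452); the orange carton is in the middle, with its top at (374,275).

Run:
```python
from h import *
c=load('top0');s=load('scene0')
def a(x,y,z): return (ray(c,250+(x+.5)/5.5-.5,240+(y+.5)/5.5-.5,z)*1000).round(1)
def b(x,y,z): return (ray(c,235+(x+.5)/4.4-.5,100+(y+.5)/4.4-.5,z)*1000).round(1)
print('white',a(130,178,.101),'edges',a(56,178,.101),a(203,178,.101));print('purple',a(386,173,.066));print('spice',a(622,163,.105))
print('pull',b(367,526,.063),b(342,502,.063),b(392,502,.063),b(342,555,.063))
print('front lip',b(42,446,.064),b(690,443,.064)); print('frame',b(28,425,.088),b(706,425,.088),b(32,45,.088),b(702,50,.088))
print('orange',b(374,275,.064),b(374,200,.064),b(374,353,.064),b(323,275,.064),b(425,275,.064))
# board/tray edges
for p in((124,238),(203,237),(203,338),(124,340)): print('tray',(ray(c,*p,.018)*1000).round(1))
for p in((421,228),(493.5,230),(494.5,342),(420.5,340.5)): print('board',(ray(c,*p,.016)*1000).round(1))
# scene check: purple lid centre, pull
im=s['img'];h=cv2.cvtColor(im,cv2.COLOR_RGB2HSV)
m=((h[...,0]>130)&(h[...,0]<175)&(h[...,1]>40)).astype(np.uint8);m[:230]=0;m[:,:320]=0;m[:,360:]=0;m[285:]=0
x,y,w,hh=cv2.boundingRect(m);print('purple scene',x,y,w,hh)
print('proj purple top ctr',proj(s,[.4877,-.0077,.066]),'base',proj(s,[.4877,-.0077,0]))
cv2.imwrite('pics/s2.png',cv2.resize(im[200:320,280:400,::-1],None,fx=5,fy=5,interpolation=cv2.INTER_CUBIC))
for n,p in dict(w=a(130,178,.101),p=a(386,173,.066),s=a(622,163,.105)).items(): print(n,[((np.array(proj(s,q))-[280,200])*5).round(0) for q in (p/1000,p/1000*[1,1,0])])
```

```text
white [486.2  78.7 101. ] edges [486.7 103.1 101. ] [485.8  54.7 101. ]
purple [488.5  -6.9  66. ]
spice [487.9 -83.9 105. ]
pull [589.2  -5.6  63. ] [600.1   5.2  63. ] [599.8 -16.8  63. ] [576.4   5.7  63. ]
front lip [626.8 136.7  64. ] [ 624.3 -149.9   64. ]
frame [630.6 139.3  88. ] [ 626.8 -152.4   88. ] [801. 138.  88.] [ 796.8 -157.7   88. ]
orange [702.8 -10.9  64. ] [737.6 -11.6  64. ] [667.  -10.2  64. ] [703.1  11.9  64. ] [702.6 -33.7  64. ]
tray [564.8 382.   18. ]
tray [564.3 225.3  18. ]
tray [364.9 222.6  18. ]
tray [364.6 374.8  18. ]
board [ 576.1 -218.    16. ]
board [ 569.6 -368.6   16. ]
board [ 343.4 -354.6   16. ]
board [ 349.9 -205.9   16. ]
purple scene 331 243 23 32
proj purple top ctr (np.float64(342.42526052419305), np.float64(248.98849594057944)) base (np.float64(341.51766955412455), np.float64(271.1146740229379))
w [array([224., 272.]), array([220., 449.])]
p [array([310., 245.]), array([305., 356.])]
s [array([390., 106.]), array([379., 281.])]
```

View pics/s2.png

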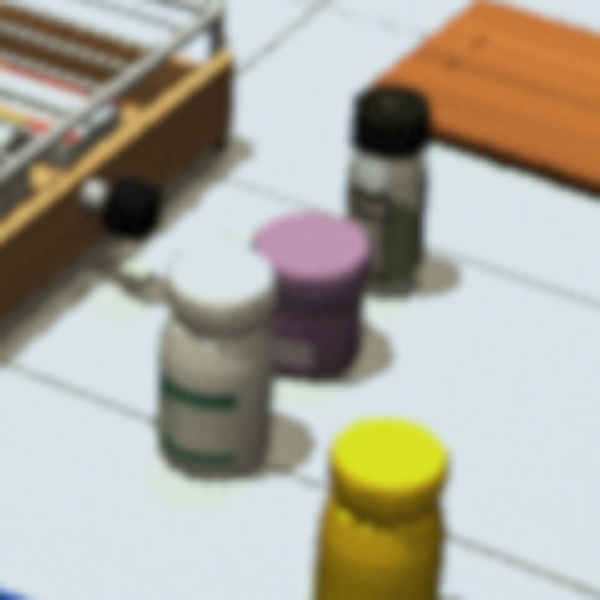

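```bash
cat > g.py <<'E'
# remaining motion (in move units) from measured pose to target x y z [yaw deg]
import sys,numpy as np
from scipy.spatial.transform import Rotation as R
from workcell import telemetry
o=telemetry.get_obs();q=R.from_quat(o['tool_rot']);a=[float(v) for v in sys.argv[1:]]
yaw=np.radians(a[3] if len(a)>3 else 90)
T=R.from_matrix(np.array([[np.cos(yaw),np.sin(yaw),0],[np.sin(yaw),-np.cos(yaw),0],[0,0,-1]]))
d=T.inv().apply(np.array(a[:3])-o['eef_pos'])
print('turn',((q.inv()*T).as_rotvec()/2/np.pi).round(4),'shift(after turn)',(d/.3).round(4),'mm',(d*1000).round(1),'w',round(o['grip_width'],4),'t',o['clock'])
E
python3 -m inch '[[[0,0,-0.0195],[0,0,0],-1],[[0,0,-0.0195],[0,0,0],-1],[[0,0,-0.0195],[0,0,0],-1],[[0,0,-0.0195],[0,0,0],-1],[[0,0,-0.0195],[0,0,0],-1],[[0,0,-0.0195],[0,0,0],-1],[[0,0,-0.0195],[0,0,0],-1],[[0,0,-0.0195],[0,0,0],-1],[[0,0,-0.0195],[0,0,0],-1],[[0,0,-0.0195],[0,0,0],-1]]'
python3 -m inch '[[[0,0,-0.0199],[0,0,0],-1],[[0,0,0],[0,0,0],-1],[[0,0,0],[0,0,0],-1]]'
python3 g.py .488 -.084 .2
```

```text
clock: 0.93
eef_pos: [0.1094, -0.4875, 0.2307]
tool_rot: [0.748, 0.664, 0.0, -0.001]
ft_force: [0.2, -0.5, -0.7]
grip_width: 0.0851
grasp_force: 0.0
clock: 1.18
eef_pos: [0.1094, -0.4876, 0.2309]
tool_rot: [0.708, 0.706, 0.0, -0.0]
ft_force: [0.3, 0.3, -0.5]
grip_width: 0.0853
grasp_force: 0.0
turn [-0.     -0.0001 -0.0005] shift(after turn) [1.3453 1.2619 0.103 ] mm [403.6 378.6  30.9] w 0.0853 t 1.1833
```

```bash
python3 -m inch '[[[0,0,-0.0005],[0.0896,0.0841,0.0069],-1],[[0,0,0],[0.0896,0.0841,0.0069],-1],[[0,0,0],[0.0896,0.0841,0.0069],-1],[[0,0,0],[0.0896,0.0841,0.0069],-1],[[0,0,0],[0.0896,0.0841,0.0069],-1],[[0,0,0],[0.0896,0.0841,0.0069],-1],[[0,0,0],[0.0896,0.0841,0.0069],-1],[[0,0,0],[0.0896,0.0841,0.0069],-1],[[0,0,0],[0.0896,0.0841,0.0069],-1],[[0,0,0],[0.0896,0.0841,0.0069],-1]]' >/dev/null
python3 -m inch '[[[0,0,0],[0.0896,0.0841,0.0069],-1],[[0,0,0],[0.0896,0.0841,0.0069],-1],[[0,0,0],[0.0896,0.0841,0.0069],-1],[[0,0,0],[0.0896,0.0841,0.0069],-1],[[0,0,0],[0.0896,0.0841,0.0069],-1],[[0,0,0],[0,0,0],-1],[[0,0,0],[0,0,0],-1]]'
python3 g.py .488 -.084 .05
```

```text
clock: 2.6
eef_pos: [0.4873, -0.0819, 0.1996]
tool_rot: [0.705, 0.709, -0.0, -0.0]
ft_force: [-0.5, 0.4, 0.2]
grip_width: 0.0855
grasp_force: 0.0
turn [-0.0002 -0.      0.0008] shift(after turn) [-0.007   0.0023  0.4986] mm [ -2.1   0.7 149.6] w 0.0855 t 2.6
```

```bash
python3 -m inch '[[[0,0,0.0008],[-0.007,0.002,0.1],-1],[[0,0,0],[0,0,0.1],-1],[[0,0,0],[0,0,0.1],-1],[[0,0,0],[0,0,0.1],-1],[[0,0,0],[0,0,0.1],-1],[[0,0,0],[0,0,0],-1],[[0,0,0],[0,0,0],-1]]'
python3 -m inch '[[[0,0,0],[0,0,0],1],[[0,0,0],[0,0,0],1],[[0,0,0],[0,0,0],1],[[0,0,0],[0,0,0],1],[[0,0,0],[0,0,0],1],[[0,0,0],[0,0,0],1],[[0,0,0],[0,0,0],1],[[0,0,0],[0,0,0],1]]'
python3 g.py .488 -.084 .05
```

```text
clock: 3.18
eef_pos: [0.4849, -0.0862, 0.0494]
tool_rot: [0.709, 0.706, -0.001, -0.002]
ft_force: [-0.7, 0.4, 0.4]
grip_width: 0.0854
grasp_force: 0.0
clock: 3.85
eef_pos: [0.4888, -0.0859, 0.0522]
tool_rot: [0.708, 0.707, 0.001, 0.002]
ft_force: [-0.9, -0.8, 7.1]
grip_width: 0.04
grasp_force: 60.3
turn [ 0.0006  0.0002 -0.0003] shift(after turn) [ 0.0063 -0.0027  0.0075] mm [ 1.9 -0.8  2.2] w 0.04 t 3.85
```

```bash
python3 -m inch '[[[0,0,0],[0,0,-0.05],1],[[0,0,0],[0,0,-0.1],1],[[0,0,0],[0,0,-0.1],1],[[0,0,0],[0,0,-0.1],1],[[0,0,0],[0,0,-0.1],1],[[0,0,0],[0,0,-0.05],1]]'
python3 -m inch '[[[0,0,0],[-0.0883,-0.0572,0],1],[[0,0,0],[-0.0883,-0.0572,0],1],[[0,0,0],[-0.0883,-0.0572,0],1],[[0,0,0],[-0.0883,-0.0572,0],1],[[0,0,0],[-0.0883,-0.0572,0],1],[[0,0,0],[-0.0883,-0.0572,0],1],[[0,0,0],[0,0,0],1],[[0,0,0],[0,0,0],1],[[0,0,0],[0,0,0],1]]'
python3 g.py .385 -.245 .068
```

```text
clock: 4.35
eef_pos: [0.4888, -0.0857, 0.2046]
tool_rot: [0.708, 0.707, 0.002, 0.003]
ft_force: [0.4, 0.3, -1.3]
grip_width: 0.0394
grasp_force: 60.7
clock: 5.1
eef_pos: [0.3842, -0.2441, 0.2005]
tool_rot: [0.708, 0.706, 0.0, 0.0]
ft_force: [0.8, 0.7, -1.3]
grip_width: 0.0396
grasp_force: 60.9
turn [ 0.0001 -0.     -0.0003] shift(after turn) [-0.003   0.0028  0.4417] mm [ -0.9   0.8 132.5] w 0.0396 t 5.1
```

```bash
python3 -m inch '[[[0,0,0],[0,0,0.1],1],[[0,0,0],[0,0,0.1],1],[[0,0,0],[0,0,0.1],1],[[0,0,0],[0,0,0.08],1],[[0,0,0],[0,0,0.03],1],[[0,0,0],[0,0,0.015],1],[[0,0,0],[0,0,0.01],1],[[0,0,0],[0,0,0],1],[[0,0,0],[0,0,0],1],[[0,0,0],[0,0,0],1]]'
```

```text
clock: 5.93
eef_pos: [0.3852, -0.2449, 0.0711]
tool_rot: [0.708, 0.707, 0.0, 0.001]
ft_force: [-0.4, -0.6, -0.8]
grip_width: 0.0394
grasp_force: 60.9
```

```bash
python3 -m inch '[[[0,0,0],[0,0,0.004],1],[[0,0,0],[0,0,0.003],1],[[0,0,0],[0,0,0.003],1],[[0,0,0],[0,0,0],1],[[0,0,0],[0,0,0],1]]'
python3 -m inch '[[[0,0,0],[0,0,0],-1],[[0,0,0],[0,0,0],-1],[[0,0,0],[0,0,0],-1],[[0,0,0],[0,0,0],-1],[[0,0,0],[0,0,0],-1],[[0,0,0],[0,0,0],-1],[[0,0,0],[0,0,-0.05],-1],[[0,0,0],[0,0,-0.1],-1],[[0,0,0],[0,0,-0.1],-1],[[0,0,0],[0,0,-0.1],-1]]'
python3 g.py .4883 -.007 .185
```

```text
clock: 6.35
eef_pos: [0.3846, -0.2448, 0.0682]
tool_rot: [0.708, 0.706, 0.0, 0.001]
ft_force: [-2.1, 2.0, 8.3]
grip_width: 0.0397
grasp_force: 62.2
clock: 7.18
eef_pos: [0.3835, -0.244, 0.1725]
tool_rot: [0.708, 0.707, -0.0, -0.001]
ft_force: [0.5, -0.8, -0.7]
grip_width: 0.0854
grasp_force: 0.0
turn [-0.0002 -0.0001 -0.0003] shift(after turn) [ 0.7901  0.3492 -0.0416] mm [237.  104.8 -12.5] w 0.0854 t 7.1833
```

```bash
python3 -m inch '[[[0,0,0],[0.0988,0.0437,-0.0052],-1],[[0,0,0],[0.0988,0.0437,-0.0052],-1],[[0,0,0],[0.0988,0.0437,-0.0052],-1],[[0,0,0],[0.0988,0.0437,-0.0052],-1],[[0,0,0],[0.0988,0.0437,-0.0052],-1],[[0,0,0],[0.0988,0.0437,-0.0052],-1],[[0,0,0],[0.0988,0.0437,-0.0052],-1],[[0,0,0],[0.0988,0.0437,-0.0052],-1],[[0,0,0],[0,0,0],-1],[[0,0,0],[0,0,0],-1]]'
python3 g.py .4883 -.007 .014
```

```text
clock: 8.02
eef_pos: [0.4897, -0.006, 0.184]
tool_rot: [0.706, 0.708, -0.0, -0.0]
ft_force: [-0.7, -1.1, -0.0]
grip_width: 0.0856
grasp_force: 0.0
turn [-0.0001  0.      0.0003] shift(after turn) [-0.0034 -0.0045  0.5665] mm [ -1.   -1.4 170. ] w 0.0856 t 8.0167
```

```bash
python3 -m inch '[[[0,0,0],[-0.003,-0.004,0.1],-1],[[0,0,0],[0,0,0.1],-1],[[0,0,0],[0,0,0.1],-1],[[0,0,0],[0,0,0.1],-1],[[0,0,0],[0,0,0.1],-1],[[0,0,0],[0,0,0.064],-1],[[0,0,0],[0,0,0],-1],[[0,0,0],[0,0,0],-1]]'
python3 -m inch '[[[0,0,0],[0,0,0],1],[[0,0,0],[0,0,0],1],[[0,0,0],[0,0,0],1],[[0,0,0],[0,0,0],1],[[0,0,0],[0,0,0],1],[[0,0,0],[0,0,0],1]]'
python3 g.py .4883 -.007 .014
```

```text
clock: 8.68
eef_pos: [0.4865, -0.0094, 0.0143]
tool_rot: [0.708, 0.706, -0.001, -0.001]
ft_force: [0.3, -0.2, 0.5]
grip_width: 0.0848
grasp_force: 0.0
clock: 9.18
eef_pos: [0.4899, -0.0087, 0.0172]
tool_rot: [0.708, 0.706, 0.001, 0.002]
ft_force: [-0.9, -1.8, 5.7]
grip_width: 0.0558
grasp_force: 62.3
turn [ 0.0007  0.0001 -0.0003] shift(after turn) [ 0.0055 -0.0054  0.0106] mm [ 1.7 -1.6  3.2] w 0.0558 t 9.1833
```

```bash
python3 -m inch '[[[0,0,0],[0,0,-0.05],1],[[0,0,0],[0,0,-0.1],1],[[0,0,0],[0,0,-0.1],1],[[0,0,0],[0,0,-0.1],1],[[0,0,0],[0,0,-0.12],1],[[0,0,0],[0,0,-0.1],1],[[0,0,0],[0,0,-0.04],1]]'
python3 -m inch '[[[0,0,0],[-0.1193,-0.0106,0],1],[[0,0,0],[-0.1193,-0.0106,0],1],[[0,0,0],[-0.1193,-0.0106,0],1],[[0,0,0],[-0.1193,-0.0106,0],1],[[0,0,0],[-0.1193,-0.0106,0],1],[[0,0,0],[-0.1193,-0.0106,0],1],[[0,0,0],[-0.1193,-0.0106,0],1],[[0,0,0],[-0.1193,-0.0106,0],1],[[0,0,0],[-0.1193,-0.0106,0],1]]'
python3 -m inch '[[[0,0,0],[0,0,0],1],[[0,0,0],[0,0,0],1],[[0,0,0],[0,0,0],1]]'
python3 g.py .46 -.33 .0335
```

```text
clock: 9.77
eef_pos: [0.4906, -0.0083, 0.2039]
tool_rot: [0.708, 0.707, 0.003, 0.003]
ft_force: [0.2, -0.8, -1.0]
grip_width: 0.0556
grasp_force: 63.6
clock: 10.52
eef_pos: [0.4586, -0.3321, 0.1991]
tool_rot: [0.708, 0.707, 0.0, 0.001]
ft_force: [1.1, -0.1, -0.6]
grip_width: 0.0558
grasp_force: 63.6
clock: 10.77
eef_pos: [0.4588, -0.3301, 0.1983]
tool_rot: [0.708, 0.706, 0.0, -0.0]
ft_force: [0.7, -0.4, 0.3]
grip_width: 0.0557
grasp_force: 63.6
turn [ 0.     -0.0001 -0.0003] shift(after turn) [2.000e-04 4.100e-03 5.494e-01] mm [1.000e-01 1.200e+00 1.648e+02] w 0.0557 t 10.7667
```

```bash
python3 -m inch '[[[0,0,0],[0,0,0.1],1],[[0,0,0],[0,0,0.12],1],[[0,0,0],[0,0,0.12],1],[[0,0,0],[0,0,0.1],1],[[0,0,0],[0,0,0.06],1],[[0,0,0],[0,0,0.03],1],[[0,0,0],[0,0,0.014],1],[[0,0,0],[0,0,0.007],1],[[0,0,0],[0,0,0],1],[[0,0,0],[0,0,0],1]]'
python3 -m inch '[[[0,0,0],[0,0,0],1]]'
```

```text
clock: 11.6
eef_pos: [0.4603, -0.3309, 0.0344]
tool_rot: [0.708, 0.707, 0.0, 0.002]
ft_force: [0.6, -0.2, -0.6]
grip_width: 0.0557
grasp_force: 63.6
clock: 11.68
eef_pos: [0.4601, -0.331, 0.0343]
tool_rot: [0.708, 0.707, 0.0, 0.002]
ft_force: [-0.1, -0.4, -0.1]
grip_width: 0.0559
grasp_force: 63.6
```

```bash
python3 -m inch '[[[0,0,0],[0,0,0.003],1],[[0,0,0],[0,0,0.003],1],[[0,0,0],[0,0,0],1]]'
python3 -m inch '[[[0,0,0],[0,0,0],-1],[[0,0,0],[0,0,0],-1],[[0,0,0],[0,0,0],-1],[[0,0,0],[0,0,0],-1],[[0,0,0],[0,0,0],-1],[[0,0,0],[0,0,-0.05],-1],[[0,0,0],[0,0,-0.1],-1],[[0,0,0],[0,0,-0.12],-1],[[0,0,0],[0,0,-0.12],-1],[[0,0,0],[0,0,-0.12],-1]]'
python3 g.py .4862 .0787 .185
```

```text
clock: 11.93
eef_pos: [0.4599, -0.3312, 0.0332]
tool_rot: [0.708, 0.706, 0.0, 0.002]
ft_force: [-2.4, 1.7, 9.9]
grip_width: 0.056
grasp_force: 63.7
clock: 12.77
eef_pos: [0.4586, -0.33, 0.1851]
tool_rot: [0.708, 0.707, -0.0, -0.001]
ft_force: [0.9, -0.3, -0.3]
grip_width: 0.0855
grasp_force: 0.0
turn [-0.0002 -0.0001 -0.0003] shift(after turn) [1.3624e+00 9.2100e-02 2.0000e-04] mm [4.087e+02 2.760e+01 1.000e-01] w 0.0855 t 12.7667
```

```bash
python3 -m inch '[[[0,0,0],[0.1239,0.0084,0],-1],[[0,0,0],[0.1239,0.0084,0],-1],[[0,0,0],[0.1239,0.0084,0],-1],[[0,0,0],[0.1239,0.0084,0],-1],[[0,0,0],[0.1239,0.0084,0],-1],[[0,0,0],[0.1239,0.0084,0],-1],[[0,0,0],[0.1239,0.0084,0],-1],[[0,0,0],[0.1239,0.0084,0],-1],[[0,0,0],[0.1239,0.0084,0],-1],[[0,0,0],[0.1239,0.0084,0],-1]]'
python3 -m inch '[[[0,0,0],[0.1239,0.0084,0],-1],[[0,0,0],[0,0,0],-1],[[0,0,0],[0,0,0],-1],[[0,0,0],[0,0,0],-1]]'
python3 g.py .4862 .0787 .043
```

```text
clock: 13.6
eef_pos: [0.4845, 0.0431, 0.1839]
tool_rot: [0.708, 0.706, -0.0, 0.0]
ft_force: [0.6, -0.2, -0.5]
grip_width: 0.0849
grasp_force: 0.0
clock: 13.93
eef_pos: [0.4871, 0.0784, 0.1837]
tool_rot: [0.707, 0.707, -0.0, -0.0]
ft_force: [-0.5, -0.5, 0.1]
grip_width: 0.0854
grasp_force: 0.0
turn [-0.0001  0.0001 -0.0001] shift(after turn) [ 0.001 -0.003  0.469] mm [  0.3  -0.9 140.7] w 0.0854 t 13.9333
```

```bash
python3 -m inch '[[[0,0,0],[0,-0.001,0.1],-1],[[0,0,0],[0,0,0.1],-1],[[0,0,0],[0,0,0.1],-1],[[0,0,0],[0,0,0.1],-1],[[0,0,0],[0,0,0.07],-1],[[0,0,0],[0,0,0],-1],[[0,0,0],[0,0,0],-1]]'
python3 -m inch '[[[0,0,0],[0,0,0],1],[[0,0,0],[0,0,0],1],[[0,0,0],[0,0,0],1],[[0,0,0],[0,0,0],1],[[0,0,0],[0,0,0],1],[[0,0,0],[0,0,0],1]]'
python3 -m inch '[[[0,0,0],[0,0,-0.05],1],[[0,0,0],[0,0,-0.1],1],[[0,0,0],[0,0,-0.1],1],[[0,0,0],[0,0,-0.1],1],[[0,0,0],[0,0,-0.1],1],[[0,0,0],[0,0,-0.06],1]]'
python3 g.py .535 -.245 .062
```

```text
clock: 14.52
eef_pos: [0.486, 0.0768, 0.0422]
tool_rot: [0.709, 0.706, -0.001, -0.001]
ft_force: [0.1, 0.6, 0.3]
grip_width: 0.0853
grasp_force: 0.0
clock: 15.02
eef_pos: [0.489, 0.0785, 0.0453]
tool_rot: [0.708, 0.706, 0.002, 0.002]
ft_force: [-0.7, -0.4, 5.4]
grip_width: 0.0503
grasp_force: 61.6
clock: 15.52
eef_pos: [0.4885, 0.0788, 0.2005]
tool_rot: [0.708, 0.707, 0.003, 0.002]
ft_force: [0.8, -0.1, -0.3]
grip_width: 0.0506
grasp_force: 63.2
turn [ 0.001  -0.0002 -0.0002] shift(after turn) [-1.0793  0.1549  0.4616] mm [-323.8   46.5  138.5] w 0.0506 t 15.5167
```

```bash
python3 -m inch '[[[0,0,0],[-0.1199,0.0172,0],1],[[0,0,0],[-0.1199,0.0172,0],1],[[0,0,0],[-0.1199,0.0172,0],1],[[0,0,0],[-0.1199,0.0172,0],1],[[0,0,0],[-0.1199,0.0172,0],1],[[0,0,0],[-0.1199,0.0172,0],1],[[0,0,0],[-0.1199,0.0172,0],1],[[0,0,0],[-0.1199,0.0172,0],1],[[0,0,0],[-0.1199,0.0172,0],1],[[0,0,0],[0,0,0],1]]'
python3 -m inch '[[[0,0,0],[0,0,0],1],[[0,0,0],[0,0,0],1]]'
python3 g.py .535 -.245 .0613
```

```text
clock: 16.35
eef_pos: [0.5335, -0.2519, 0.1964]
tool_rot: [0.71, 0.704, -0.001, 0.002]
ft_force: [1.1, 0.7, -1.4]
grip_width: 0.0504
grasp_force: 63.1
clock: 16.52
eef_pos: [0.5327, -0.2452, 0.1962]
tool_rot: [0.708, 0.706, 0.0, -0.0]
ft_force: [-0.5, -0.2, -0.9]
grip_width: 0.0506
grasp_force: 63.1
turn [ 0.     -0.0001 -0.0004] shift(after turn) [0.0007 0.0076 0.4498] mm [  0.2   2.3 134.9] w 0.0506 t 16.5167
```

```bash
python3 -m inch '[[[0,0,0],[0,0,0.1],1],[[0,0,0],[0,0,0.1],1],[[0,0,0],[0,0,0.1],1],[[0,0,0],[0,0,0.08],1],[[0,0,0],[0,0,0.04],1],[[0,0,0],[0,0,0.02],1],[[0,0,0],[0,0,0.012],1],[[0,0,0],[0,0,0],1],[[0,0,0],[0,0,0],1],[[0,0,0],[0,0,0],1]]'
python3 g.py .535 -.245 .0613
```

```text
clock: 17.35
eef_pos: [0.534, -0.245, 0.0616]
tool_rot: [0.707, 0.707, 0.0, 0.001]
ft_force: [-0.1, 0.1, -1.4]
grip_width: 0.0503
grasp_force: 63.1
turn [ 0.0004  0.0002 -0.0001] shift(after turn) [0.0001 0.0034 0.001 ] mm [0.  1.  0.3] w 0.0503 t 17.35
```

```bash
python3 -m inch '[[[0,0,0],[0,0,0.003],1],[[0,0,0],[0,0,0.002],1],[[0,0,0],[0,0,0],1]]'
python3 -m inch '[[[0,0,0],[0,0,0],-1],[[0,0,0],[0,0,0],-1],[[0,0,0],[0,0,0],-1],[[0,0,0],[0,0,0],-1],[[0,0,0],[0,0,0],-1],[[0,0,0],[0,0,-0.05],-1],[[0,0,0],[0,0,-0.1],-1],[[0,0,0],[0,0,-0.12],-1],[[0,0,0],[0,0,-0.12],-1],[[0,0,0],[0,0,-0.08],-1]]'
python3 - <<'E'
from h import *
c=shot('scene','s3.png')
cv2.imwrite('pics/s3c.png',cv2.resize(c['img'][140:320,280:480,::-1],None,fx=3,fy=3))
E
python3 g.py .589 -.0056 .2 0
```

```text
clock: 17.6
eef_pos: [0.534, -0.2453, 0.0613]
tool_rot: [0.708, 0.707, 0.001, 0.001]
ft_force: [-1.7, 2.4, 8.5]
grip_width: 0.0503
grasp_force: 64.1
clock: 18.43
eef_pos: [0.5339, -0.2458, 0.2034]
tool_rot: [0.708, 0.706, 0.001, 0.002]
ft_force: [1.3, -0.7, 0.0]
grip_width: 0.085
grasp_force: 0.0
turn [ 0.002  -0.0007  0.2497] shift(after turn) [ 0.1765 -0.804   0.0272] mm [  52.9 -241.2    8.2] w 0.0855 t 18.4833
```

View pics/s3c.png

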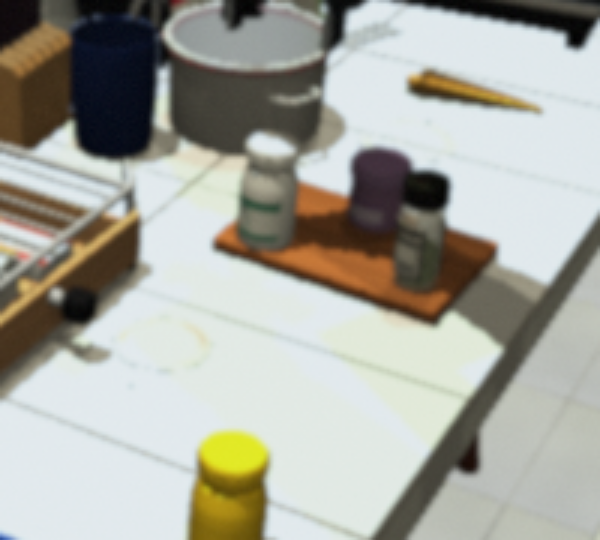

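All three jars stand upright on the board: crop (268,190), (378,190) and (420,230). Next I turn the gripper for the pull.

```bash
python3 -m inch '[[[0,0,0.0192],[0,0,0],-1],[[0,0,0.0192],[0,0,0],-1],[[0,0,0.0192],[0,0,0],-1],[[0,0,0.0192],[0,0,0],-1],[[0,0,0.0192],[0,0,0],-1],[[0,0,0.0192],[0,0,0],-1],[[0,0,0.0192],[0,0,0],-1],[[0,0,0.0192],[0,0,0],-1],[[0,0,0.0192],[0,0,0],-1],[[0,0,0.0192],[0,0,0],-1]]' >/dev/null
python3 -m inch '[[[0,0,0.0192],[0,0,0],-1],[[0,0,0.0192],[0,0,0],-1],[[0,0,0.0192],[0,0,0],-1],[[0,0,0],[0,0,0],-1],[[0,0,0],[0,0,0],-1]]'
python3 g.py .589 -.0056 .15 0
```

```text
clock: 19.73
eef_pos: [0.5328, -0.2453, 0.1994]
tool_rot: [1.0, 0.002, -0.0, -0.0]
ft_force: [0.3, -1.1, 0.1]
grip_width: 0.0855
grasp_force: 0.0
turn [-0.      0.0001  0.0006] shift(after turn) [ 0.1872 -0.799   0.1647] mm [  56.2 -239.7   49.4] w 0.0855 t 19.7333
```

```bash
python3 -m inch '[[[0,0,0],[0.0267,-0.1141,0],-1],[[0,0,0],[0.0267,-0.1141,0],-1],[[0,0,0],[0.0267,-0.1141,0],-1],[[0,0,0],[0.0267,-0.1141,0],-1],[[0,0,0],[0.0267,-0.1141,0],-1],[[0,0,0],[0.0267,-0.1141,0.05],-1],[[0,0,0],[0.0267,-0.1141,0.1],-1],[[0,0,0],[0,0,0],-1],[[0,0,0],[0,0,0],-1],[[0,0,0],[0,0,0],-1]]'
python3 g.py .588 -.0058 .034 0
```

```text
clock: 20.57
eef_pos: [0.5879, -0.0091, 0.1576]
tool_rot: [1.0, 0.001, -0.0, 0.0]
ft_force: [0.7, -0.4, -0.4]
grip_width: 0.0855
grasp_force: 0.0
turn [0.0001 0.0001 0.0005] shift(after turn) [ 2.000e-04 -1.110e-02  4.121e-01] mm [ 1.000e-01 -3.300e+00  1.236e+02] w 0.0855 t 20.5667
```

```bash
python3 -m inch '[[[0,0,0],[0,-0.01,0.1],-1],[[0,0,0],[0,0,0.1],-1],[[0,0,0],[0,0,0.1],-1],[[0,0,0],[0,0,0.07],-1],[[0,0,0],[0,0,0.04],-1],[[0,0,0],[0,0,0],-1],[[0,0,0],[0,0,0],-1]]'
python3 -m inch '[[[0,0,0],[0,0,0],1],[[0,0,0],[0,0,0],1],[[0,0,0],[0,0,0],1],[[0,0,0],[0,0,0],1],[[0,0,0],[0,0,0],1],[[0,0,0],[0,0,0],1],[[0,0,0],[0,0,0],1],[[0,0,0],[0,0,0],1],[[0,0,0],[0,0,0],1],[[0,0,0],[0,0,0],1]]'
```

```text
clock: 21.15
eef_pos: [0.5883, -0.0076, 0.0353]
tool_rot: [1.0, -0.0, 0.0, 0.0]
ft_force: [0.2, -0.1, 0.4]
grip_width: 0.0854
grasp_force: 0.0
clock: 21.98
eef_pos: [0.5885, -0.0068, 0.0358]
tool_rot: [1.0, -0.0, 0.001, 0.001]
ft_force: [-1.5, -2.9, 5.5]
grip_width: 0.0229
grasp_force: 60.5
```

```bash
python3 -m inch '[[[0,0,0],[-0.03,0,0],1],[[0,0,0],[-0.06,0,0],1],[[0,0,0],[-0.06,0,0],1],[[0,0,0],[-0.06,0,0],1],[[0,0,0],[-0.06,0,0],1],[[0,0,0],[-0.06,0,0],1],[[0,0,0],[-0.06,0,0],1],[[0,0,0],[-0.035,0,0],1],[[0,0,0],[0,0,0],1],[[0,0,0],[0,0,0],1]]'
python3 -m inch '[[[0,0,0],[0,0,0],-1],[[0,0,0],[0,0,0],-1],[[0,0,0],[0,0,0],-1],[[0,0,0],[0,0,0],-1],[[0,0,0],[0,0,0],-1],[[0,0,0],[0,0,0],-1],[[0,0,0],[0,0,-0.1],-1],[[0,0,0],[0,0,-0.13],-1],[[0,0,0],[0,0,-0.13],-1],[[0,0,0],[0,0,-0.13],-1]]'
python3 -m inch '[[[0,0,0],[-0.12,0,-0.05],-1],[[0,0,0],[-0.12,0,0],-1],[[0,0,0],[0,0,0],-1],[[0,0,0],[0,0,0],-1]]'
python3 - <<'E'
from h import *
c=shot('top','t4.png')
cv2.imwrite('pics/t4c.png',cv2.resize(c['img'][130:310,230:410,::-1],None,fx=3.3,fy=3.3,interpolation=cv2.INTER_CUBIC))
E
```

```text
clock: 22.82
eef_pos: [0.4606, -0.0047, 0.0358]
tool_rot: [1.0, 0.0, 0.001, -0.001]
ft_force: [-1.2, 5.4, 4.9]
grip_width: 0.023
grasp_force: 62.5
clock: 23.65
eef_pos: [0.4599, -0.0062, 0.1831]
tool_rot: [1.0, 0.0, -0.001, 0.0]
ft_force: [1.6, -0.7, 0.6]
grip_width: 0.0852
grasp_force: 0.0
clock: 23.98
eef_pos: [0.3868, -0.0063, 0.1969]
tool_rot: [1.0, 0.0, 0.0, -0.0]
ft_force: [1.3, 0.2, 0.5]
grip_width: 0.0856
grasp_force: 0.0
```

View pics/t4c.png

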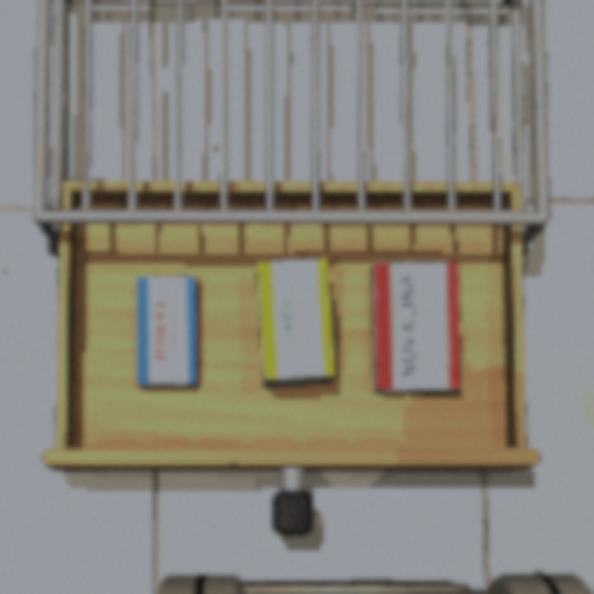

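The drawer is out about 128 mm with all three cartons inside. The orange carton's top corners are at crop (258,264), (328,260), (335,377) and (264,382).

```bash
python3 - <<'E'
from h import *
c=load('t4')
P=np.array([ray(c,230+(x+.5)/3.3-.5,130+(y+.5)/3.3-.5,.064)[:2]*1000 for x,y in((258,264),(328,260),(335,377),(264,382))])
print(P.round(1),P.mean(0),np.degrees(np.arctan2(*(P[0]+P[1]-P[2]-P[3])[::-1])))
E
python3 g.py .58 -.015 .19 0
```

```text
[[608.   13.8]
 [609.8 -27.4]
 [540.4 -29.9]
 [538.1  11.5]] [574.07378771  -7.9701611 ] 1.9910838058781117
turn [ 0.     -0.0002  0.0001] shift(after turn) [0.6385 0.0291 0.0234] mm [191.6   8.7   7. ] w 0.086 t 24.0333
```

```bash
python3 -m inch '[[[0,0,0],[0.1,0.001,0],-1],[[0,0,0],[0.13,0.001,0],-1],[[0,0,0],[0.13,0.001,0],-1],[[0,0,0],[0.13,0.001,0],-1],[[0,0,0],[0.13,0.001,0],-1],[[0,0,0],[0,0,0],-1],[[0,0,0],[0,0,0],-1],[[0,0,0],[0,0,0],-1]]'
python3 g.py .574 -.008 .036 2
```

```text
clock: 24.7
eef_pos: [0.5746, -0.0076, 0.1951]
tool_rot: [1.0, 0.0, -0.001, -0.0]
ft_force: [0.0, 0.3, -0.1]
grip_width: 0.0854
grasp_force: 0.0
turn [-0.      0.0005 -0.0054] shift(after turn) [-0.0021  0.0013  0.5303] mm [ -0.6   0.4 159.1] w 0.0854 t 24.7
```

```bash
python3 -m inch '[[[0,0,-0.0055],[0,0,0.1],-1],[[0,0,0],[0,0,0.13],-1],[[0,0,0],[0,0,0.12],-1],[[0,0,0],[0,0,0.1],-1],[[0,0,0],[0,0,0.06],-1],[[0,0,0],[0,0,0.02],-1],[[0,0,0],[0,0,0],-1],[[0,0,0],[0,0,0],-1]]'
python3 -m inch '[[[0,0,0],[0,0,0],1],[[0,0,0],[0,0,0],1],[[0,0,0],[0,0,0],1],[[0,0,0],[0,0,0],1],[[0,0,0],[0,0,0],1],[[0,0,0],[0,0,0],1],[[0,0,0],[0,0,0],1],[[0,0,0],[0,0,0],1]]'
python3 -m inch '[[[0,0,0],[0,0,-0.05],1],[[0,0,0],[0,0,-0.1],1],[[0,0,0],[0,0,-0.1],1],[[0,0,0],[0,0,-0.1],1],[[0,0,0],[0,0,-0.1],1],[[0,0,0],[0,0,-0.05],1],[[0,0,0],[0,0,0],1]]'
python3 g.py .465 .302 .1 0
```

```text
clock: 25.37
eef_pos: [0.575, -0.0076, 0.0393]
tool_rot: [1.0, 0.018, 0.001, 0.0]
ft_force: [0.3, -1.3, 0.2]
grip_width: 0.0853
grasp_force: 0.0
clock: 26.03
eef_pos: [0.5758, -0.0076, 0.0393]
tool_rot: [1.0, 0.018, 0.001, 0.0]
ft_force: [-0.1, 0.5, 6.4]
grip_width: 0.0411
grasp_force: 61.7
clock: 26.62
eef_pos: [0.5772, -0.0076, 0.1926]
tool_rot: [1.0, 0.018, 0.004, 0.0]
ft_force: [0.5, -0.4, -0.3]
grip_width: 0.0412
grasp_force: 60.9
turn [ 0.     -0.0014  0.0056] shift(after turn) [-0.3739 -1.032   0.3086] mm [-112.2 -309.6   92.6] w 0.0412 t 26.6167
```

```bash
python3 -m inch '[[[0,0,0.0056],[0,0,0],1],[[0,0,0],[-0.0407,-0.1147,0],1],[[0,0,0],[-0.0407,-0.1147,0],1],[[0,0,0],[-0.0407,-0.1147,0],1],[[0,0,0],[-0.0407,-0.1147,0],1],[[0,0,0],[-0.0407,-0.1147,0],1],[[0,0,0],[-0.0407,-0.1147,0],1],[[0,0,0],[-0.0407,-0.1147,0],1],[[0,0,0],[-0.0407,-0.1147,0],1],[[0,0,0],[-0.0407,-0.1147,0],1]]'
python3 -m inch '[[[0,0,0],[0,0,0],1],[[0,0,0],[0,0,0],1],[[0,0,0],[0,0,0],1]]'
python3 g.py .467 .3015 .0263 0
```

```text
clock: 27.45
eef_pos: [0.4527, 0.1399, 0.2034]
tool_rot: [0.992, 0.111, -0.008, -0.061]
ft_force: [-0.4, -0.1, -0.2]
grip_width: 0.0407
grasp_force: 60.9
clock: 27.7
eef_pos: [0.4545, 0.139, 0.2041]
tool_rot: [0.992, 0.11, -0.007, -0.06]
ft_force: [-1.2, -0.2, -0.9]
grip_width: 0.0408
grasp_force: 60.8
turn [-0.0192  0.0022  0.0351] shift(after turn) [ 0.0416 -0.5418  0.5925] mm [  12.5 -162.5  177.8] w 0.0408 t 27.7
```

```bash
python3 -c "
from h import *
o=telemetry.get_obs();print(o['joint_pos'].round(3),o['ft_force'].round(1),o['ft_torque'].round(2),o['tau'].round(1))"
```

```text
[ 0.22   0.205 -0.119  1.248  0.121  3.141] [-1.2 -0.2 -0.9] [-0.13 -0.01 -0.02] [  0.3 -35.4  24.7   0.1   0.4  -0. ]
```

Joint 6 hit its limit at yaw 0 on this side, so I'll place the carton at yaw 90° instead.

```bash
python3 g.py .467 .3015 .2 90;python3 g.py .467 .3015 .2 60
```

```text
turn [-0.0163 -0.0129 -0.2146] shift(after turn) [0.5418 0.0416 0.0135] mm [162.5  12.5   4.1] w 0.0408 t 27.7
turn [-0.0182 -0.0079 -0.1314] shift(after turn) [ 0.49   -0.2349  0.0135] mm [147.  -70.5   4.1] w 0.0408 t 27.7
```

```bash
python3 -m inch '[[[-0.0015,-0.0012,-0.0195],[0,0,0],1],[[-0.0015,-0.0012,-0.0195],[0,0,0],1],[[-0.0015,-0.0012,-0.0195],[0,0,0],1],[[-0.0015,-0.0012,-0.0195],[0,0,0],1],[[-0.0015,-0.0012,-0.0195],[0,0,0],1],[[-0.0015,-0.0012,-0.0195],[0,0,0],1],[[-0.0015,-0.0012,-0.0195],[0,0,0],1],[[-0.0015,-0.0012,-0.0195],[0,0,0],1],[[-0.0015,-0.0012,-0.0195],[0,0,0],1],[[-0.0015,-0.0012,-0.0195],[0,0,0],1]]'
python3 -m inch '[[[-0.0015,-0.0012,-0.0195],[0,0,0],1],[[0,0,0],[0,0,0],1],[[0,0,0],[0,0,0],1],[[0,0,0],[0,0,0],1]]'
python3 g.py .465 .3035 .2 90
```

```text
clock: 28.53
eef_pos: [0.455, 0.1385, 0.2036]
tool_rot: [0.748, 0.664, -0.002, -0.005]
ft_force: [0.7, 0.6, -0.4]
grip_width: 0.0411
grasp_force: 60.9
clock: 28.87
eef_pos: [0.4546, 0.1387, 0.2038]
tool_rot: [0.709, 0.706, -0.001, 0.0]
ft_force: [-0.3, 0.3, -0.4]
grip_width: 0.0413
grasp_force: 60.9
turn [-0.0002  0.0003 -0.0006] shift(after turn) [0.5494 0.0347 0.0126] mm [164.8  10.4   3.8] w 0.0413 t 28.8667
```

```bash
python3 -m inch '[[[0,0,-0.0006],[0.1099,0.0069,0],1],[[0,0,0],[0.1099,0.0069,0],1],[[0,0,0],[0.1099,0.0069,0],1],[[0,0,0],[0.1099,0.0069,0],1],[[0,0,0],[0.1099,0.0069,0],1],[[0,0,0],[0,0,0],1],[[0,0,0],[0,0,0],1],[[0,0,0],[0,0,0],1]]'
python3 g.py .465 .3035 .0263 90
```

```text
clock: 29.53
eef_pos: [0.4642, 0.3034, 0.2031]
tool_rot: [0.706, 0.708, -0.002, 0.0]
ft_force: [0.2, -0.9, -1.1]
grip_width: 0.0413
grasp_force: 60.9
turn [-0.0003  0.0005  0.0003] shift(after turn) [5.000e-04 2.800e-03 5.893e-01] mm [1.000e-01 8.000e-01 1.768e+02] w 0.0413 t 29.5333
```

```bash
python3 -m inch '[[[0,0,0],[0,0.001,0.12],1],[[0,0,0],[0,0,0.12],1],[[0,0,0],[0,0,0.12],1],[[0,0,0],[0,0,0.1],1],[[0,0,0],[0,0,0.07],1],[[0,0,0],[0,0,0.03],1],[[0,0,0],[0,0,0.015],1],[[0,0,0],[0,0,0.01],1],[[0,0,0],[0,0,0],1],[[0,0,0],[0,0,0],1]]'
python3 g.py .465 .3035 .0253 90
```

```text
clock: 30.37
eef_pos: [0.4656, 0.304, 0.0297]
tool_rot: [0.706, 0.708, 0.0, 0.001]
ft_force: [-0.3, 0.7, 0.0]
grip_width: 0.0413
grasp_force: 60.9
turn [0.0002 0.     0.0004] shift(after turn) [-0.0016 -0.0021  0.0146] mm [-0.5 -0.6  4.4] w 0.0413 t 30.3667
```

```bash
python3 -m inch '[[[0,0,0],[0,0,0.007],1],[[0,0,0],[0,0,0.004],1],[[0,0,0],[0,0,0.003],1],[[0,0,0],[0,0,0.002],1],[[0,0,0],[0,0,0],1],[[0,0,0],[0,0,0],1]]'
python3 -m inch '[[[0,0,0],[0,0,0],-1],[[0,0,0],[0,0,0],-1],[[0,0,0],[0,0,0],-1],[[0,0,0],[0,0,0],-1],[[0,0,0],[0,0,0],-1],[[0,0,0],[0,0,0],-1],[[0,0,0],[0,0,-0.08],-1],[[0,0,0],[0,0,-0.13],-1],[[0,0,0],[0,0,-0.13],-1],[[0,0,0],[0,0,-0.13],-1]]'
python3 g.py .461 -.0065 .17 90
```

```text
clock: 30.87
eef_pos: [0.4651, 0.3039, 0.0253]
tool_rot: [0.706, 0.708, 0.0, 0.001]
ft_force: [-1.8, -2.6, 9.5]
grip_width: 0.0411
grasp_force: 62.2
clock: 31.7
eef_pos: [0.464, 0.3034, 0.1652]
tool_rot: [0.706, 0.708, -0.002, 0.0]
ft_force: [0.6, 0.2, -0.7]
grip_width: 0.0856
grasp_force: 0.0
turn [-0.0004  0.0004  0.0005] shift(after turn) [-1.0329 -0.0098 -0.0159] mm [-309.9   -3.    -4.8] w 0.0856 t 31.7
```

```bash
python3 -m inch '[[[0,0,0],[-0.1148,-0.001,-0.005],-1],[[0,0,0],[-0.1148,-0.001,-0.005],-1],[[0,0,0],[-0.1148,-0.001,-0.005],-1],[[0,0,0],[-0.1148,-0.001,-0.005],-1],[[0,0,0],[-0.1148,-0.001,0],-1],[[0,0,0],[-0.1148,-0.001,0],-1],[[0,0,0],[-0.1148,-0.001,0],-1],[[0,0,0],[-0.1148,-0.001,0],-1],[[0,0,0],[-0.1148,-0.001,0],-1]]'
python3 -m inch '[[[0,0,0.0186],[0,0,0],-1],[[0,0,0.0186],[0,0,0],-1],[[0,0,0.0186],[0,0,0],-1],[[0,0,0.0186],[0,0,0],-1],[[0,0,0.0186],[0,0,0],-1],[[0,0,0.0186],[0,0,0],-1],[[0,0,0.0186],[0,0,0],-1],[[0,0,0.0186],[0,0,0],-1],[[0,0,0.0186],[0,0,0],-1],[[0,0,0.0186],[0,0,0],-1]]' >/dev/null
python3 -m inch '[[[0,0,0.0186],[0,0,0],-1],[[0,0,0.0186],[0,0,0],-1],[[0,0,0.0186],[0,0,0],-1],[[0,0,0],[0,0,0],-1],[[0,0,0],[0,0,0],-1]]'
python3 - <<'E'
from h import *
c=shot('top','t5.png');p=c['img'][220:360,100:260]
cv2.imwrite('pics/t5c.png',cv2.resize(p[:,:,::-1],None,fx=4,fy=4,interpolation=cv2.INTER_CUBIC))
E
python3 g.py .4607 -.0062 .0365 3
```

```text
clock: 32.45
eef_pos: [0.4624, -0.0078, 0.1709]
tool_rot: [0.706, 0.708, -0.001, 0.0]
ft_force: [-0.0, 0.4, -0.1]
grip_width: 0.0851
grasp_force: 0.0
clock: 33.7
eef_pos: [0.4627, -0.0062, 0.1708]
tool_rot: [1.0, 0.029, -0.001, 0.001]
ft_force: [0.3, 0.6, 0.4]
grip_width: 0.0855
grasp_force: 0.0
turn [0.0003 0.0002 0.0008] shift(after turn) [-6.600e-03 -4.000e-04  4.476e-01] mm [-2.000e+00 -1.000e-01  1.343e+02] w 0.0854 t 33.75
```

View pics/t5c.png

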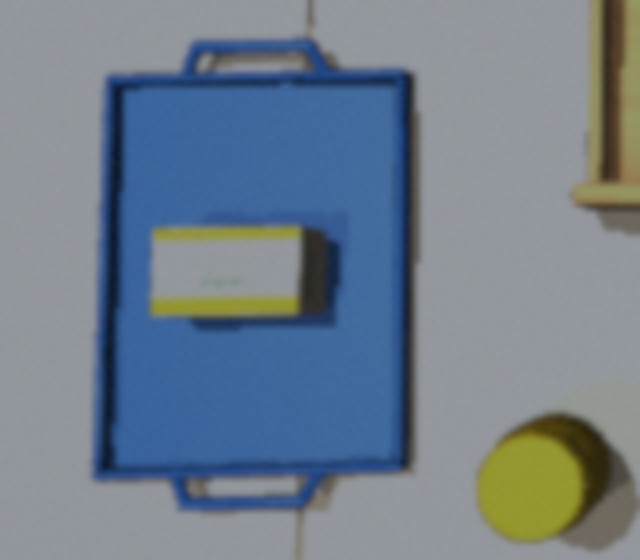

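The carton lies flat with its top centre at crop (226,271), and the tray rim corners are at (107,75), (412,72), (408,470) and (95,478). I'll check the offset and grip the pull.

```bash
python3 - <<'E'
from h import *
c=load('t5');f=lambda x,y,z:ray(c,100+(x+.5)/4-.5,220+(y+.5)/4-.5,z)[:2]*1000
print('carton',f(226,271,.05).round(1),'tray',np.mean([f(*p,.018) for p in((107,75),(412,72),(408,470),(95,478))],0).round(1))
E
python3 -m inch '[[[0,0,0],[-0.0066,0,0.1],-1],[[0,0,0],[0,0,0.12],-1],[[0,0,0],[0,0,0.11],-1],[[0,0,0],[0,0,0.08],-1],[[0,0,0],[0,0,0.037],-1],[[0,0,0],[0,0,0],-1],[[0,0,0],[0,0,0],-1]]'
python3 -m inch '[[[0,0,0],[0,0,0],1],[[0,0,0],[0,0,0],1],[[0,0,0],[0,0,0],1],[[0,0,0],[0,0,0],1],[[0,0,0],[0,0,0],1],[[0,0,0],[0,0,0],1],[[0,0,0],[0,0,0],1],[[0,0,0],[0,0,0],1],[[0,0,0],[0,0,0],1],[[0,0,0],[0,0,0],1]]'
python3 g.py .5885 -.0068 .0358 3
```

```text
carton [464.1 305.2] tray [465.  301.2]
clock: 34.33
eef_pos: [0.4602, -0.0066, 0.0364]
tool_rot: [1.0, 0.028, -0.001, 0.001]
ft_force: [0.3, -0.6, -0.3]
grip_width: 0.0852
grasp_force: 0.0
clock: 35.17
eef_pos: [0.4617, -0.0047, 0.0379]
tool_rot: [1.0, 0.027, 0.001, -0.001]
ft_force: [0.6, 5.8, 5.7]
grip_width: 0.0241
grasp_force: 58.3
turn [-0.0004 -0.0003  0.0001] shift(after turn) [0.4218 0.029  0.0071] mm [126.5   8.7   2.1] w 0.0241 t 35.1667
```

```bash
python3 -m inch '[[[0,0,0],[0.03,0.0016,0],1],[[0,0,0],[0.06,0.0031,0],1],[[0,0,0],[0.06,0.0031,0],1],[[0,0,0],[0.06,0.0031,0],1],[[0,0,0],[0.06,0.0031,0],1],[[0,0,0],[0.06,0.0031,0],1],[[0,0,0],[0.06,0.0031,0],1],[[0,0,0],[0.03,0.0016,0],1],[[0,0,0],[0,0,0],1],[[0,0,0],[0,0,0],1]]'
python3 -m inch '[[[0,0,0],[0.005,0,0],1],[[0,0,0],[0.004,0,0],1],[[0,0,0],[0,0,0],1],[[0,0,0],[0,0,0],1]]'
```

```text
clock: 36.0
eef_pos: [0.5886, -0.0068, 0.038]
tool_rot: [1.0, 0.026, 0.001, 0.001]
ft_force: [1.0, -1.8, 4.3]
grip_width: 0.0239
grasp_force: 60.1
clock: 36.33
eef_pos: [0.5888, -0.0068, 0.038]
tool_rot: [1.0, 0.026, -0.001, 0.001]
ft_force: [-4.0, -1.4, 8.4]
grip_width: 0.0234
grasp_force: 60.9
```

```bash
python3 -m inch '[[[0,0,0],[0,0,0],-1],[[0,0,0],[0,0,0],-1],[[0,0,0],[0,0,0],-1],[[0,0,0],[0,0,0],-1],[[0,0,0],[0,0,0],-1],[[0,0,0],[0,0,0],-1],[[0,0,0],[0,0,-0.1],-1],[[0,0,0],[0,0,-0.13],-1],[[0,0,0],[0,0,-0.13],-1],[[0,0,0],[0,0,-0.13],-1]]'
python3 -m inch '[[[0,0,-0.0186],[0,0,-0.06],-1],[[0,0,-0.0186],[0,0,0],-1],[[0,0,-0.0186],[0,0,0],-1],[[0,0,-0.0186],[0,0,0],-1],[[0,0,-0.0186],[0,0,0],-1],[[0,0,-0.0186],[0,0,0],-1],[[0,0,-0.0186],[0,0,0],-1],[[0,0,-0.0186],[0,0,0],-1],[[0,0,-0.0186],[0,0,0],-1],[[0,0,-0.0186],[0,0,0],-1]]' >/dev/null
python3 -m inch '[[[0,0,-0.0186],[0,0,0],-1],[[0,0,-0.0186],[0,0,0],-1],[[0,0,-0.0186],[0,0,0],-1],[[0,0,0],[0,0,0],-1],[[0,0,0],[0,0,0],-1]]'
python3 g.py .534 -.2453 .19
```

```text
clock: 37.17
eef_pos: [0.5891, -0.0057, 0.1848]
tool_rot: [1.0, 0.027, -0.001, 0.001]
ft_force: [0.9, -0.2, 0.4]
grip_width: 0.085
grasp_force: 0.0
clock: 38.42
eef_pos: [0.5896, -0.0058, 0.2015]
tool_rot: [0.707, 0.707, -0.001, 0.0]
ft_force: [-0.3, 0.2, 0.5]
grip_width: 0.0855
grasp_force: 0.0
turn [-0.0002  0.0003  0.    ] shift(after turn) [-0.7985 -0.1855  0.0383] mm [-239.5  -55.6   11.5] w 0.0855 t 38.4167
```

```bash
python3 -m inch '[[[0,0,0],[-0.1141,-0.0265,0.0055],-1],[[0,0,0],[-0.1141,-0.0265,0.0055],-1],[[0,0,0],[-0.1141,-0.0265,0.0055],-1],[[0,0,0],[-0.1141,-0.0265,0.0055],-1],[[0,0,0],[-0.1141,-0.0265,0.0055],-1],[[0,0,0],[-0.1141,-0.0265,0.0055],-1],[[0,0,0],[-0.1141,-0.0265,0.0055],-1],[[0,0,0],[0,0,0],-1],[[0,0,0],[0,0,0],-1],[[0,0,0],[0,0,0],-1]]'
python3 g.py .534 -.2453 .0613
```

```text
clock: 39.25
eef_pos: [0.5346, -0.2455, 0.1904]
tool_rot: [0.707, 0.707, -0.001, 0.0]
ft_force: [0.5, 0.6, -0.4]
grip_width: 0.0857
grasp_force: 0.0
turn [-0.0002  0.0002  0.0001] shift(after turn) [ 0.0006 -0.0021  0.4305] mm [  0.2  -0.6 129.1] w 0.0857 t 39.25
```

```bash
python3 -m inch '[[[0,0,0],[0,-0.002,0.1],-1],[[0,0,0],[0,0,0.1],-1],[[0,0,0],[0,0,0.1],-1],[[0,0,0],[0,0,0.09],-1],[[0,0,0],[0,0,0.045],-1],[[0,0,0],[0,0,0],-1],[[0,0,0],[0,0,0],-1]]'
python3 -m inch '[[[0,0,0],[0,0,0],1],[[0,0,0],[0,0,0],1],[[0,0,0],[0,0,0],1],[[0,0,0],[0,0,0],1],[[0,0,0],[0,0,0],1],[[0,0,0],[0,0,0],1]]'
python3 -m inch '[[[0,0,0],[0,0,-0.05],1],[[0,0,0],[0,0,-0.1],1],[[0,0,0],[0,0,-0.1],1],[[0,0,0],[0,0,-0.1],1],[[0,0,0],[0,0,-0.1],1]]'
python3 g.py .4875 .0785 .2
```

```text
clock: 39.83
eef_pos: [0.534, -0.2441, 0.0596]
tool_rot: [0.705, 0.709, -0.001, -0.001]
ft_force: [0.1, -0.4, 0.8]
grip_width: 0.0857
grasp_force: 0.0
clock: 40.33
eef_pos: [0.5354, -0.2464, 0.0625]
tool_rot: [0.706, 0.708, -0.0, 0.002]
ft_force: [-0.8, 0.4, 5.3]
grip_width: 0.0502
grasp_force: 62.4
clock: 40.75
eef_pos: [0.5339, -0.2456, 0.197]
tool_rot: [0.706, 0.708, -0.001, 0.001]
ft_force: [1.2, -0.1, -2.2]
grip_width: 0.0508
grasp_force: 62.8
turn [-0.0001  0.0003  0.0004] shift(after turn) [ 1.0803 -0.1547 -0.0099] mm [324.1 -46.4  -3. ] w 0.0508 t 40.75
```

```bash
python3 -m inch '[[[0,0,0],[0.12,-0.0172,-0.001],1],[[0,0,0],[0.12,-0.0172,-0.001],1],[[0,0,0],[0.12,-0.0172,-0.001],1],[[0,0,0],[0.12,-0.0172,-0.001],1],[[0,0,0],[0.12,-0.0172,-0.001],1],[[0,0,0],[0.12,-0.0172,-0.001],1],[[0,0,0],[0.12,-0.0172,-0.001],1],[[0,0,0],[0.12,-0.0172,-0.001],1],[[0,0,0],[0.12,-0.0172,-0.001],1],[[0,0,0],[0,0,0],1]]'
python3 -m inch '[[[0,0,0],[0,0,0],1],[[0,0,0],[0,0,0],1]]'
python3 g.py .4875 .0785 .0465
```

```text
clock: 41.58
eef_pos: [0.4858, 0.0839, 0.1981]
tool_rot: [0.703, 0.711, 0.001, -0.001]
ft_force: [0.1, -0.6, -0.3]
grip_width: 0.0505
grasp_force: 62.8
clock: 41.75
eef_pos: [0.4868, 0.0782, 0.1977]
tool_rot: [0.706, 0.708, -0.001, 0.001]
ft_force: [0.1, -0.2, -0.7]
grip_width: 0.0498
grasp_force: 62.8
turn [-0.      0.0004  0.0006] shift(after turn) [0.001  0.0023 0.5039] mm [  0.3   0.7 151.2] w 0.0498 t 41.75
```

```bash
python3 -m inch '[[[0,0,0],[0,0,0.1],1],[[0,0,0],[0,0,0.12],1],[[0,0,0],[0,0,0.11],1],[[0,0,0],[0,0,0.08],1],[[0,0,0],[0,0,0.05],1],[[0,0,0],[0,0,0.025],1],[[0,0,0],[0,0,0.014],1],[[0,0,0],[0,0,0],1],[[0,0,0],[0,0,0],1],[[0,0,0],[0,0,0],1]]'
python3 g.py .4875 .0785 .0465
```

```text
clock: 42.58
eef_pos: [0.4879, 0.0778, 0.0487]
tool_rot: [0.706, 0.708, 0.0, 0.001]
ft_force: [0.7, -0.4, -1.0]
grip_width: 0.0501
grasp_force: 62.8
turn [0.0003 0.0002 0.0003] shift(after turn) [ 0.0022 -0.0014  0.0074] mm [ 0.7 -0.4  2.2] w 0.0501 t 42.5833
```

```bash
python3 -m inch '[[[0,0,0],[0,0,0.004],1],[[0,0,0],[0,0,0.003],1],[[0,0,0],[0,0,0.002],1],[[0,0,0],[0,0,0],1],[[0,0,0],[0,0,0],1]]'
python3 -m inch '[[[0,0,0],[0,0,0],-1],[[0,0,0],[0,0,0],-1],[[0,0,0],[0,0,0],-1],[[0,0,0],[0,0,0],-1],[[0,0,0],[0,0,0],-1],[[0,0,0],[0,0,0],-1],[[0,0,0],[0,0,-0.05],-1],[[0,0,0],[0,0,-0.13],-1],[[0,0,0],[0,0,-0.13],-1],[[0,0,0],[0,0,-0.13],-1]]'
python3 g.py .4599 -.3312 .19
```

```text
clock: 43.0
eef_pos: [0.4875, 0.0782, 0.0465]
tool_rot: [0.706, 0.708, 0.0, 0.001]
ft_force: [-2.0, -0.5, 7.6]
grip_width: 0.0502
grasp_force: 63.8
clock: 43.83
eef_pos: [0.4859, 0.0781, 0.1777]
tool_rot: [0.706, 0.708, -0.002, -0.0]
ft_force: [1.3, 0.1, 0.1]
grip_width: 0.0854
grasp_force: 0.0
turn [-0.0005  0.0003  0.0005] shift(after turn) [-1.3644 -0.0867 -0.0408] mm [-409.3  -26.   -12.3] w 0.0854 t 43.8333
```

```bash
python3 -m inch '[[[0,0,0],[-0.124,-0.0079,-0.004],-1],[[0,0,0],[-0.124,-0.0079,-0.004],-1],[[0,0,0],[-0.124,-0.0079,-0.004],-1],[[0,0,0],[-0.124,-0.0079,-0.004],-1],[[0,0,0],[-0.124,-0.0079,-0.004],-1],[[0,0,0],[-0.124,-0.0079,-0.004],-1],[[0,0,0],[-0.124,-0.0079,-0.004],-1],[[0,0,0],[-0.124,-0.0079,-0.004],-1],[[0,0,0],[-0.124,-0.0079,-0.004],-1],[[0,0,0],[-0.124,-0.0079,-0.004],-1]]'
python3 -m inch '[[[0,0,0],[-0.124,-0.0079,0],-1],[[0,0,0],[0,0,0],-1],[[0,0,0],[0,0,0],-1],[[0,0,0],[0,0,0],-1]]'
python3 g.py .4599 -.3312 .0305
```

```text
clock: 44.67
eef_pos: [0.4636, -0.2956, 0.1895]
tool_rot: [0.706, 0.708, -0.001, 0.0]
ft_force: [1.4, -0.2, 0.1]
grip_width: 0.0853
grasp_force: 0.0
clock: 45.0
eef_pos: [0.4614, -0.3306, 0.189]
tool_rot: [0.706, 0.708, -0.001, -0.001]
ft_force: [-0.2, -0.1, 0.7]
grip_width: 0.0852
grasp_force: 0.0
turn [-0.0003  0.0001  0.0004] shift(after turn) [-0.0019 -0.005   0.5284] mm [ -0.6  -1.5 158.5] w 0.0852 t 45.0
```

```bash
python3 -m inch '[[[0,0,0],[-0.002,-0.003,0.1],-1],[[0,0,0],[0,0,0.12],-1],[[0,0,0],[0,0,0.12],-1],[[0,0,0],[0,0,0.1],-1],[[0,0,0],[0,0,0.06],-1],[[0,0,0],[0,0,0.028],-1],[[0,0,0],[0,0,0],-1],[[0,0,0],[0,0,0],-1]]'
python3 -m inch '[[[0,0,0],[0,0,0],1],[[0,0,0],[0,0,0],1],[[0,0,0],[0,0,0],1],[[0,0,0],[0,0,0],1],[[0,0,0],[0,0,0],1],[[0,0,0],[0,0,0],1]]'
python3 -m inch '[[[0,0,0],[0,0,-0.05],1],[[0,0,0],[0,0,-0.1],1],[[0,0,0],[0,0,-0.12],1],[[0,0,0],[0,0,-0.12],1],[[0,0,0],[0,0,-0.12],1],[[0,0,0],[0,0,-0.04],1]]'
python3 g.py .4888 -.0087 .2
```

```text
clock: 45.67
eef_pos: [0.4614, -0.3311, 0.0319]
tool_rot: [0.706, 0.709, -0.001, 0.0]
ft_force: [0.4, 0.4, 0.5]
grip_width: 0.0856
grasp_force: 0.0
clock: 46.17
eef_pos: [0.4622, -0.3328, 0.0334]
tool_rot: [0.706, 0.708, -0.0, 0.002]
ft_force: [-0.5, 0.9, 6.2]
grip_width: 0.0556
grasp_force: 62.4
clock: 46.67
eef_pos: [0.4632, -0.3333, 0.2032]
tool_rot: [0.706, 0.708, -0.0, 0.006]
ft_force: [0.8, -0.3, 0.0]
grip_width: 0.0556
grasp_force: 63.6
turn [0.0012 0.0013 0.0004] shift(after turn) [1.0821 0.0854 0.0107] mm [324.6  25.6   3.2] w 0.0556 t 46.6667
```

```bash
python3 -m inch '[[[0,0,0],[0.1198,0.0095,0],1],[[0,0,0],[0.1198,0.0095,0],1],[[0,0,0],[0.1198,0.0095,0],1],[[0,0,0],[0.1198,0.0095,0],1],[[0,0,0],[0.1198,0.0095,0],1],[[0,0,0],[0.1198,0.0095,0],1],[[0,0,0],[0.1198,0.0095,0],1],[[0,0,0],[0.1198,0.0095,0],1],[[0,0,0],[0.1198,0.0095,0],1],[[0,0,0],[0,0,0],1]]'
python3 -m inch '[[[0,0,0],[0,0,0],1],[[0,0,0],[0,0,0],1]]'
python3 g.py .4888 -.0095 .0174
```

```text
clock: 47.5
eef_pos: [0.4859, -0.0026, 0.1963]
tool_rot: [0.703, 0.711, 0.001, -0.0]
ft_force: [0.8, -0.5, -1.4]
grip_width: 0.0557
grasp_force: 63.6
clock: 47.67
eef_pos: [0.4857, -0.0082, 0.1959]
tool_rot: [0.706, 0.708, -0.001, 0.001]
ft_force: [0.0, 0.1, -0.0]
grip_width: 0.056
grasp_force: 63.6
turn [-0.0001  0.0004  0.0006] shift(after turn) [-0.0044  0.0104  0.5952] mm [ -1.3   3.1 178.5] w 0.056 t 47.6667
```

```bash
python3 -m inch '[[[0,0,0],[-0.002,0.006,0.1],1],[[0,0,0],[0,0,0.13],1],[[0,0,0],[0,0,0.13],1],[[0,0,0],[0,0,0.11],1],[[0,0,0],[0,0,0.06],1],[[0,0,0],[0,0,0.035],1],[[0,0,0],[0,0,0.022],1],[[0,0,0],[0,0,0],1],[[0,0,0],[0,0,0],1],[[0,0,0],[0,0,0],1]]'
python3 g.py .4888 -.0095 .0174
```

```text
clock: 48.5
eef_pos: [0.4882, -0.0098, 0.0202]
tool_rot: [0.707, 0.708, -0.0, 0.001]
ft_force: [-0.5, -0.5, -0.2]
grip_width: 0.0554
grasp_force: 64.1
turn [0.0001 0.0003 0.0002] shift(after turn) [0.0011 0.0021 0.0095] mm [0.3 0.6 2.8] w 0.0554 t 48.5
```

```bash
python3 -m inch '[[[0,0,0],[0,0,0.005],1],[[0,0,0],[0,0,0.003],1],[[0,0,0],[0,0,0.002],1],[[0,0,0],[0,0,0],1],[[0,0,0],[0,0,0],1]]'
python3 -m inch '[[[0,0,0],[0,0,0],-1],[[0,0,0],[0,0,0],-1],[[0,0,0],[0,0,0],-1],[[0,0,0],[0,0,0],-1],[[0,0,0],[0,0,0],-1],[[0,0,0],[0,0,0],-1],[[0,0,0],[0,0,-0.08],-1],[[0,0,0],[0,0,-0.13],-1],[[0,0,0],[0,0,-0.13],-1],[[0,0,0],[0,0,-0.13],-1]]'
python3 -m inch '[[[0,0,0],[0,0,-0.1],-1],[[0,0,0],[0,0,0],-1]]'
python3 g.py .3846 -.2448 .2
```

```text
clock: 48.92
eef_pos: [0.4879, -0.0091, 0.0174]
tool_rot: [0.706, 0.708, -0.001, 0.001]
ft_force: [-0.9, -1.8, 5.3]
grip_width: 0.0556
grasp_force: 64.2
clock: 49.75
eef_pos: [0.4866, -0.0087, 0.1586]
tool_rot: [0.706, 0.708, -0.002, -0.0]
ft_force: [1.2, 0.8, 0.2]
grip_width: 0.0858
grasp_force: 0.0
clock: 49.92
eef_pos: [0.4917, -0.0087, 0.1945]
tool_rot: [0.706, 0.708, 0.004, 0.005]
ft_force: [1.1, 0.0, 0.5]
grip_width: 0.0854
grasp_force: 0.0
turn [0.0019 0.0003 0.0005] shift(after turn) [-0.7869 -0.3569 -0.0183] mm [-236.1 -107.1   -5.5] w 0.0854 t 49.9167
```

```bash
python3 -m inch '[[[0,0,0],[-0.0984,-0.0446,0],-1],[[0,0,0],[-0.0984,-0.0446,0],-1],[[0,0,0],[-0.0984,-0.0446,0],-1],[[0,0,0],[-0.0984,-0.0446,0],-1],[[0,0,0],[-0.0984,-0.0446,0],-1],[[0,0,0],[-0.0984,-0.0446,0],-1],[[0,0,0],[-0.0984,-0.0446,0],-1],[[0,0,0],[-0.0984,-0.0446,0],-1],[[0,0,0],[0,0,0],-1],[[0,0,0],[0,0,0],-1]]'
python3 -m inch '[[[0,0,0],[0,0,0],-1]]' >/dev/null
python3 g.py .3846 -.2448 .0655
```

```text
clock: 50.75
eef_pos: [0.3801, -0.2462, 0.1874]
tool_rot: [0.707, 0.707, -0.001, -0.0]
ft_force: [0.2, -0.3, 0.1]
grip_width: 0.0854
grasp_force: 0.0
turn [-0.0002  0.0001  0.0004] shift(after turn) [1.000e-04 1.240e-02 4.068e-01] mm [  0.    3.7 122. ] w 0.0852 t 50.8333
```

```bash
python3 -m inch '[[[0,0,0],[0,0.011,0.1],-1],[[0,0,0],[0,0,0.1],-1],[[0,0,0],[0,0,0.1],-1],[[0,0,0],[0,0,0.07],-1],[[0,0,0],[0,0,0.037],-1],[[0,0,0],[0,0,0],-1],[[0,0,0],[0,0,0],-1]]'
python3 -m inch '[[[0,0,0],[0,0,0],1],[[0,0,0],[0,0,0],1],[[0,0,0],[0,0,0],1],[[0,0,0],[0,0,0],1],[[0,0,0],[0,0,0],1],[[0,0,0],[0,0,0],1],[[0,0,0],[0,0,0],1],[[0,0,0],[0,0,0],1]]'
python3 -m inch '[[[0,0,0],[0,0,-0.05],1],[[0,0,0],[0,0,-0.1],1],[[0,0,0],[0,0,-0.1],1],[[0,0,0],[0,0,-0.1],1],[[0,0,0],[0,0,-0.09],1]]'
python3 g.py .488 -.0858 .2
```

```text
clock: 51.42
eef_pos: [0.3844, -0.2439, 0.0654]
tool_rot: [0.705, 0.709, -0.001, -0.001]
ft_force: [0.0, 0.3, 0.6]
grip_width: 0.0855
grasp_force: 0.0
clock: 52.08
eef_pos: [0.385, -0.2458, 0.067]
tool_rot: [0.706, 0.708, -0.001, 0.001]
ft_force: [-1.0, 1.0, 6.3]
grip_width: 0.0395
grasp_force: 59.8
clock: 52.5
eef_pos: [0.3842, -0.2451, 0.1996]
tool_rot: [0.706, 0.708, -0.001, 0.0]
ft_force: [0.6, 0.5, -2.0]
grip_width: 0.0399
grasp_force: 60.6
turn [-0.0001  0.0003  0.0004] shift(after turn) [ 0.531   0.3461 -0.0014] mm [159.3 103.8  -0.4] w 0.0399 t 52.5
```

Place height is 0.067 − 0.016 = 0.051.

```bash
python3 -m inch '[[[0,0,0],[0.0885,0.0577,0],1],[[0,0,0],[0.0885,0.0577,0],1],[[0,0,0],[0.0885,0.0577,0],1],[[0,0,0],[0.0885,0.0577,0],1],[[0,0,0],[0.0885,0.0577,0],1],[[0,0,0],[0.0885,0.0577,0],1],[[0,0,0],[0,0,0],1],[[0,0,0],[0,0,0],1],[[0,0,0],[0,0,0],1]]'
python3 g.py .488 -.086 .051
```

```text
clock: 53.25
eef_pos: [0.4873, -0.0856, 0.1971]
tool_rot: [0.706, 0.708, -0.002, -0.0]
ft_force: [-1.0, -0.2, -1.2]
grip_width: 0.0399
grasp_force: 60.8
turn [-0.0004  0.0003  0.0005] shift(after turn) [-0.0015  0.0025  0.4871] mm [ -0.4   0.7 146.1] w 0.0399 t 53.25
```

```bash
python3 -m inch '[[[0,0,0],[0,0,0.1],1],[[0,0,0],[0,0,0.12],1],[[0,0,0],[0,0,0.11],1],[[0,0,0],[0,0,0.08],1],[[0,0,0],[0,0,0.04],1],[[0,0,0],[0,0,0.02],1],[[0,0,0],[0,0,0.01],1],[[0,0,0],[0,0,0],1],[[0,0,0],[0,0,0],1],[[0,0,0],[0,0,0],1]]'
python3 g.py .488 -.086 .051
```

```text
clock: 54.08
eef_pos: [0.4887, -0.0862, 0.0548]
tool_rot: [0.706, 0.708, -0.0, 0.001]
ft_force: [1.8, 0.5, -1.1]
grip_width: 0.0398
grasp_force: 60.9
turn [0.0003 0.0004 0.0004] shift(after turn) [ 0.0008 -0.0024  0.0128] mm [ 0.2 -0.7  3.8] w 0.0398 t 54.0833
```

```bash
python3 -m inch '[[[0,0,0],[0,0,0.006],1],[[0,0,0],[0,0,0.004],1],[[0,0,0],[0,0,0.0025],1],[[0,0,0],[0,0,0],1],[[0,0,0],[0,0,0],1]]'
python3 -m inch '[[[0,0,0],[0,0,0],-1],[[0,0,0],[0,0,0],-1],[[0,0,0],[0,0,0],-1],[[0,0,0],[0,0,0],-1],[[0,0,0],[0,0,0],-1],[[0,0,0],[0,0,0],-1],[[0,0,0],[0,0,-0.05],-1],[[0,0,0],[0,0,-0.13],-1],[[0,0,0],[0,0,-0.13],-1],[[0,0,0],[0,0,-0.13],-1]]'
python3 -m inch '[[[0,0,0],[0,0,-0.1],-1],[[0,0,0],[-0.1,-0.06,0],-1],[[0,0,0],[-0.1,-0.06,0],-1],[[0,0,0],[-0.1,-0.06,0],-1],[[0,0,0],[-0.1,-0.06,0],-1],[[0,0,0],[-0.1,-0.06,0],-1],[[0,0,0],[-0.1,-0.06,0],-1],[[0,0,0],[-0.1,-0.06,0],-1],[[0,0,0],[0,0,0],-1],[[0,0,0],[0,0,0],-1]]'
python3 - <<'E'
from h import *
c=shot('top','t6.png');d=load('top0')
cut=lambda c:cv2.resize(c['img'][100:300,240:400,::-1],None,fx=2.45,fy=2.45,interpolation=cv2.INTER_CUBIC)
cv2.imwrite('pics/t6c.png',np.hstack([cut(d),cut(c)]))
df=np.abs(c['img'].astype(int)-d['img'].astype(int)).max(2)[250:300,250:385];print((df>40).sum())
E
```

```text
clock: 54.5
eef_pos: [0.4883, -0.0859, 0.0511]
tool_rot: [0.706, 0.708, -0.001, 0.001]
ft_force: [-1.2, 0.6, 5.6]
grip_width: 0.04
grasp_force: 61.3
clock: 55.33
eef_pos: [0.487, -0.0854, 0.1827]
tool_rot: [0.706, 0.708, -0.002, -0.001]
ft_force: [1.2, 0.0, 0.2]
grip_width: 0.0852
grasp_force: 0.0
clock: 56.17
eef_pos: [0.3613, -0.2972, 0.2121]
tool_rot: [0.708, 0.707, -0.001, 0.0]
ft_force: [-0.1, 1.0, -0.0]
grip_width: 0.0856
grasp_force: 0.0
16
```

View pics/t6c.png

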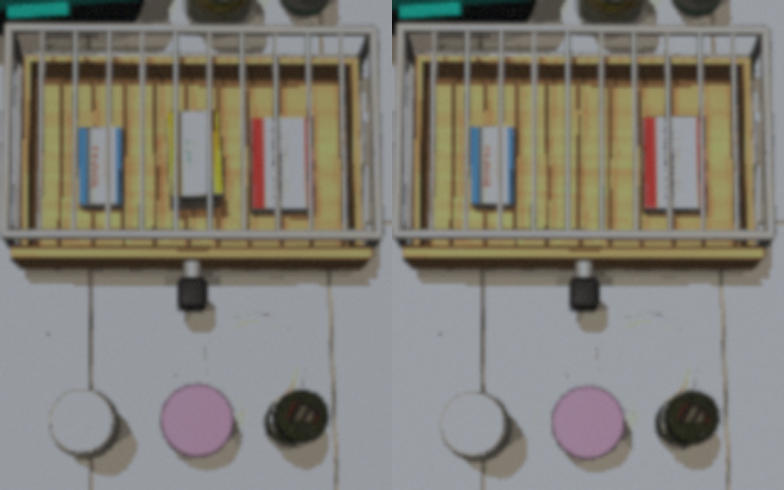

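Before (left) and after (right) match to about a pixel: the jars are upright at (474,424), (588,421) and (690,417), the drawer is home with its pull at (584,294), and the red and blue cartons are inside. Handing in.

```bash
python3 -c "
from h import *
print(workorder.job_done())"
```

```text
the job is handed in; nothing more can be done
None
```

The job is handed in at about 56 s, with no verdict shown: in the last pictures all three jars stand upright back in place, the drawer is home with the red and blue cartons inside, and the orange carton lies flat about 4 mm from the tray's middle.

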